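# Seat the inspection mirror in its three-vee stand and close the retaining bail

## Task

Mount the inspection mirror on its sloping stand: first lay the stand's wire retaining bail right back so that it stays open by itself, then set the mirror down gently, glass up and rounded end uphill, so that its three ball feet all bear in the three vee blocks and it cannot rock, and let go of it. Finally swing the bail down again so that its rubber roller rests on the mirror. Do not drop the mirror, and leave the torch, the wire spool and the roll of tape where they are.

Things in the scene. Friction and masses are not known exactly. Their poses are not given: they have to be found in the camera images.
- mirror_mid (a point): Centre of the mirror's plate, half-way up its thickness. Loose aluminium plate 108 mm long (x), 56 wide (y), 12 thick (z), glass on its upper face (+z). The +x end is half-round (radius 28), the -x end square; the sides are parallel from x = -54 to +26 mm: grasp across them at x = 0. At the start +x points roughly away from the robot.
- mirror: The mirror as a whole, about 0.2 kg; origin 26 mm below mirror_mid along z, same axes. Three steel ball feet of radius 8 mm under the plate, lowest points at z = 0: two at x = -38, y = +/-20 mm, one at x = +38, y = 0. At the start it stands on them on a black rubber mat 6 mm high, 135 x 86 mm.
- seat_mid (a point): Point fixed on the stand: where mirror_mid lies when the mirror is fully home, with the same axes (mirror x along this x, z along z). x points up the slope, away from the robot; y level across, to the left; z is the normal of the deck, 30 deg from vertical, leaning towards the robot. The deck (164 x 86 mm) lies 36 mm below this point along z; the vee blocks rise to 18 mm below it.
- stand: The fixed sloping stand, aluminium on a dark steel base 170 x 100 mm, ahead of the robot, right of the mat; origin under it on the bench, x away from the robot, y left, z up. seat_mid is 86 mm above the bench.
- vee_left: Steel vee block for the mirror's lower left foot, at x = -38, y = +20 mm from seat_mid; the groove runs level across the slope (along y). Origin: lowest point of the seated ball, 26 mm below seat_mid along z. The flanks stand 50 deg to the deck and centre a ball set down up to about 6 mm off.
- vee_right: The same for the lower right foot, at x = -38, y = -20 mm from seat_mid; groove along y.
- vee_top: The same for the single foot at the rounded end, at x = +38, y = 0 from seat_mid; groove up the slope (along x).
- bail (a joint): Angle (rad) of the retaining bail about a level hinge at the top of the stand: -0.15 when fallen shut over the empty stand (start), 0 when its roller rests on the seated mirror, growing as it swings up and back, stop at 2.6. Upright is about 2.1: beyond, it stays back by its own weight; before, it sinks slowly shut by its weight (damped hinge, under 3 N at the roller moves it).
- bail_roller (a point): Centre of the black rubber roller in the middle of the bail's crossbar: 16 mm in diameter, 18 mm long along the stand's y. The crossbar (8 mm rod) joins two side rods 60 mm apart; fingers pass between them. It turns freely on the crossbar, so fingers that pinch it from above, one before and one behind it, can keep their attitude along the arc.
- bail_hinge (a point): Middle of the bail's hinge axis (seat_mid's y), fixed at x = +84, y = 0, z = +16 mm from seat_mid, same axes. The roller circles it at radius 56 mm: at angle a it lies at x = -56 cos a - 2 sin a, z = 56 sin a - 2 cos a (mm) from here. Two cheeks carry the hinge at y = +/-37 mm; nothing between them.
- torch: Bystander: black torch 90 x 29 mm lying in front of the stand. Leave alone.
- spool: Bystander: wire spool, 60 mm in diameter, 40 mm high, standing left of the stand. Leave alone.
- tape: Bystander: roll of tape, 62 mm in diameter, 18 mm high, lying to the right. Leave alone.
There are look-alikes about, which are no part of the job. There is more than one size of the mirror; the job needs the larger.

How it is judged:
On the way, in this order (a step that is already met when the one before it is completed fails the run):
1. the bail is laid back past upright (beyond 2.2 rad), stays there and is let go, with the mirror not yet on the stand (value of joint bail above 2.2 rad and contact force between the fingers and bail below 0.05 N and distance between mirror_mid and seat_mid above 0.05 m), for 0.2 s.
2. with the bail open (beyond 1.9 rad), the mirror is home on all three vees and released (contact force between mirror and vee_left above 0.1 N and contact force between mirror and vee_right above 0.1 N and contact force between mirror and vee_top above 0.1 N and distance between mirror_mid and seat_mid below 0.004 m and angle between the z axis of mirror_mid and the z axis of seat_mid, either way round below 0.05 rad and angle between the x axis of mirror_mid and the x axis of seat_mid, either way round below 0.06 rad and contact force between the fingers and mirror below 0.05 N and value of joint bail above 1.9 rad), for 0.3 s.
At the end, for the whole second after the job is handed in: Mirror still and released, rounded end uphill: over 0.1 N on each vee block, centre within 4 mm of home, face within 0.05 rad and length within 0.06 rad of the seat's; bail joint within 0.07 rad of 0, its roller on the mirror with over 0.15 N (contact force between mirror and vee_left above 0.1 N and contact force between mirror and vee_right above 0.1 N and contact force between mirror and vee_top above 0.1 N and distance between mirror_mid and seat_mid below 0.004 m and angle between the z axis of mirror_mid and the z axis of seat_mid, either way round below 0.05 rad and angle between the x axis of mirror_mid and the x axis of seat_mid, either way round below 0.06 rad and contact force between the fingers and mirror below 0.05 N and value of joint bail between -0.07 and 0.07 rad and contact force between bail and mirror above 0.15 N and linear speed of mirror below 0.02 m/s); the robot touches nothing.
It fails at once if the mirror is dropped: it moves faster than 0.45 m/s with no finger on it (linear speed of mirror above 0.45 m/s and contact force between the fingers and mirror below 0.05 N).
It fails at once if the mirror is forced against the stand with more than 50 N (contact force between mirror and stand above 50 N).
It fails at once if the torch is moved more than 30 mm (distance of torch from where it was at the start of the episode above 0.03 m).
It fails at once if the spool is moved more than 30 mm (distance of spool from where it was at the start of the episode above 0.03 m).
It fails at once if the tape is moved more than 30 mm (distance of tape from where it was at the start of the episode above 0.03 m).
It also fails if it takes over 64 s, if anything falls off the work surface, if the arm or the gripper's body presses on something with over 40 N, if the wrist force passes 120 N, or if a joint passes its speed limit or range.

## Robot

A 7-joint arm with a two-finger parallel gripper is mounted at the origin on a cart in front of the work surface, level with it; the furniture and walls round the work are solid. World frame = base frame: x ahead of the robot, y to its left, z up, the work surface at z = 0. Lengths are in m, angles in rad, forces in N, time in s.
With the tool pointing down it reaches from about 0.425 to 0.875 m from the base axis. Payload 4.7 kg.
Tool frame: the origin (TCP) lies at the very end of the fingers, on their centre line; the grasp point (between the pads) lies 19 mm behind it (grip_point_offset is the distance from the TCP to the grasp point, in m); x points along the fingers, z is the direction in which the jaws open and shut, and the axes are right-handed (so a half turn about x gives the same grasp; the last joint's range is limited). The gripper opens to 87 mm and grips with 3 to 60 N. Pads are 19 mm wide; open, the fingers measure 117 mm over their backs; the gripper's body (75 mm by 190 mm) begins 51 mm behind the grasp point.
Start: joints at [1.302, 0.321, -0.07, 1.45, 0.023, 1.371, -0.057], TCP at [0.181, -0.624, 0.199] pointing down, gripper open.
Joint ranges: [-2.86, 2.86], [-0.3, 2.09], [-1.38, 1.24], [0.06, 2.45], [-1.56, 4.7], [0.09, 2.05], [-2.69, 2.69]. Speed limits (rad/s): [2.57, 2.57, 3.14, 3.14, 3.14, 3.14, 3.14].

## Interface

Orientations are given as a rotation vector (axis times angle).
In Python, from bench import get_state, get_image, calibration, close_job, grip_point_offset gives the robot as it stands.
- The arm moves only by the tool play_rows, never from a script. Its argument "targets" is a list of rows, each an object with "claw": the closure, from 0 (fully open) to 1 (shut); "linear": the shift along the tool's x, y, z as a fraction of full scale, a list of three; "rotation": the turn, a rotation vector about the tool's x, y, z as a fraction of full scale, a list of three. In form: [{"claw": claw, "linear": [x, y, z], "rotation": [wx, wy, wz]}, ...]. A call has 1 to 10 rows; each row shifts and turns the pose as measured when the row begins, along the tool's axes as they then stand; what a row does not reach is not made up. Full scale, the value 1, is 2.5 cm for a shift and 90 degrees for a turn. A row lasts 1/12 s, in which the tool goes at most 41.7 mm and 7.16 degrees, less where a joint would pass 70% of its speed; a pose out of reach is approached as far as the arm can. A call with a number of a shift or a turn outside -1 to 1 is refused whole. A call with a gripper value outside its range is refused whole. The fingers move at their own pace and stop on an object; "newtons" is the grip in N (left out, the last holds). Time passes only in rows, so rows that do not move let the fingers close. It gives the time, the measured TCP pose, the force and the opening at its end, in the units of the state.
- get_state(): the state, without advancing time (a new reading comes with each control period).
- get_image(name): name is "side" or "top" or "wrist"; returns the picture (420x560x3 uint8, blue, green, red); there is no depth.
- calibration(name): a dict with "fx", "fy", "cx", "cy" (pixels), "rvec" (rotation vector, rad) and "tvec" (3), from world to camera coordinates, as OpenCV has them; the wrist camera has in their place "hand_eye" (4x4, takes a point from camera to tool coordinates, whose origin is the TCP and whose axes are the tool frame's). Camera axes: x right, y down, z forward; pixel columns grow to the right and rows downward; lengths in m; the calibration is good to about 2 mm. A picture is of the moment at which its call begins: read the wrist's pose just before it. calibration takes no time and is no camera call.
- close_job(): hands the job in, once; it reports no verdict.
The state is a dict: "time": time; "joint_positions": joint angles; "qd": joint speeds; "joint_torque": joint torques, N m; "position": TCP position; "tool_rot": TCP orientation; "ft_force": force on the tool from outside, world axes, zero at the start; "torque": the same for the moment, N m; "grip_width": opening from 0.0 (shut) to 1.0 (fully open).
Only numpy, scipy, OpenCV 4.12 (cv2) and the standard library are available. Lean on these libraries where they do the work, as an engineer would, in place of code of your own. Each camera call takes 0.05 s, during which the arm holds its last target. There are 200 camera calls.

## Working session

There is one attempt and no reset: what is moved stays moved. The work goes in short steps, Python scripts to look and compute and a tool call to move; the robot and the scene stay as the last step left them, time stands still between calls to the robot, and variables do not carry over. Pictures are saved under pics/ and viewed, about 8 in all and at most 12, crops included, and the job is handed in when it is done.

Besides the shell and the picture viewer there is one more tool, called after "Request:" by a JSON object that holds its "op" and its "data", one argument or row to a line. play_rows: Moves the arm, as the interface text tells. Shift numbers are shares of 2.5 cm and turn numbers shares of 90 degrees, none past 1 either way. Its arguments: {"type":"object","properties":{"targets":{"type":"array"},"newtons":{"type":"number"}},"required":["targets"]}

```bash
ls; mkdir -p pics; cat > h.py <<'E'
import numpy as np, cv2
from scipy.spatial.transform import Rotation as R
from bench import *
def save(n,f):
    s=get_state(); im=get_image(n); cv2.imwrite('pics/'+f,im); return s,im
def cam(n,s=None):
    c=calibration(n); K=np.array([[c['fx'],0,c['cx']],[0,c['fy'],c['cy']],[0,0,1]])
    if 'rvec' in c:
        Rm=R.from_rotvec(np.ravel(c['rvec'])).as_matrix(); t=np.ravel(c['tvec'])
    else:
        H=np.array(c['hand_eye']); T=np.eye(4); T[:3,:3]=R.from_rotvec(s['tool_rot']).as_matrix(); T[:3,3]=s['position']
        W=np.linalg.inv(T@H); Rm=W[:3,:3]; t=W[:3,3]
    return K,Rm,t
def proj(n,P,s=None):
    K,Rm,t=cam(n,s); p=(K@(Rm@np.atleast_2d(P).T+t[:,None])).T; return p[:,:2]/p[:,2:]
def onplane(n,uv,z,s=None):
    K,Rm,t=cam(n,s); c=-Rm.T@t; o=[]
    for u in np.atleast_2d(uv):
        d=Rm.T@np.linalg.inv(K)@np.array([u[0],u[1],1]); o.append(c+d*(z-c[2])/d[2])
    return np.array(o)
E
python3 - <<'E'
from h import *
s,a=save('side','s0.png');s,b=save('top','t0.png')
cv2.imwrite('pics/st.png',b)
print(s); print(grip_point_offset, R.from_rotvec(s['tool_rot']).as_matrix().round(3))
for n in('side','top'):
  K,Rm,t=cam(n);print(n,K[0,0],(-Rm.T@t).round(3),Rm.round(2))
print(calibration('wrist'))
E
```

```text
pics
{'time': 0.05, 'joint_positions': array([ 1.30212141,  0.3218312 , -0.07013036,  1.45164917,  0.02260978,
        1.37077648, -0.05689751]), 'qd': array([ 0.0005121 , -0.00202713,  0.00360547,  0.00038876, -0.00147459,
        0.001089  , -0.0023576 ]), 'joint_torque': array([-2.26980369e-04, -4.92993736e+01, -4.06130645e-01, -3.13701761e+01,
       -6.42109942e-02,  3.98679043e-02,  8.59453939e-05]), 'position': array([ 0.18117686, -0.62363626,  0.19826954]), 'tool_rot': array([ 0.99945447,  1.33142596, -0.99770419]), 'ft_force': array([-0.12841956,  0.12971298, -0.26290127]), 'torque': array([ 0.00410666, -0.01118403,  0.04067624]), 'grip_width': 0.9979323987854761}
0.0187 [[-0.001  0.96   0.279]
 [ 0.002  0.279 -0.96 ]
 [-1.    -0.    -0.002]]
side 386.9362313313606 [0.233 0.637 0.61 ] [[-0.91 -0.4  -0.  ]
 [-0.24  0.54 -0.81]
 [ 0.33 -0.74 -0.59]]
top 436.78737692195057 [ 0.371 -0.011  0.955] [[-0.02 -1.    0.01]
 [-0.99  0.02 -0.14]
 [ 0.14 -0.01 -0.99]]
{'fx': 295.82874855445914, 'fy': 295.82874855445914, 'cx': 278.7074882408372, 'cy': 212.47191599887262, 'hand_eye': array([[ 6.49654054e-04, -2.92884958e-01,  9.56147467e-01,
        -1.85156435e-01],
       [ 1.94093600e-03, -9.56145499e-01, -2.92885674e-01,
         8.02443533e-02],
       [ 9.99997905e-01,  2.04609541e-03, -5.26928405e-05,
        -5.36723701e-04],
       [ 0.00000000e+00,  0.00000000e+00,  0.00000000e+00,
         1.00000000e+00]])}
```

View pics/t0.png

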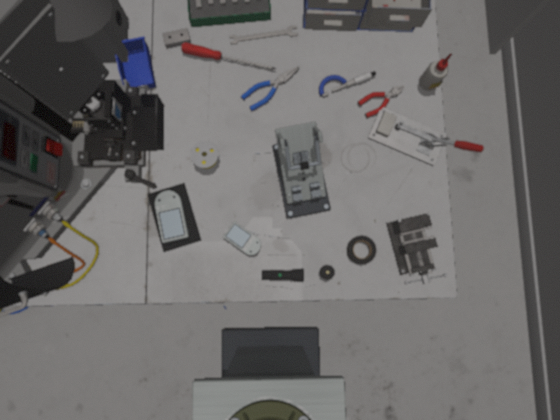

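View pics/s0.png

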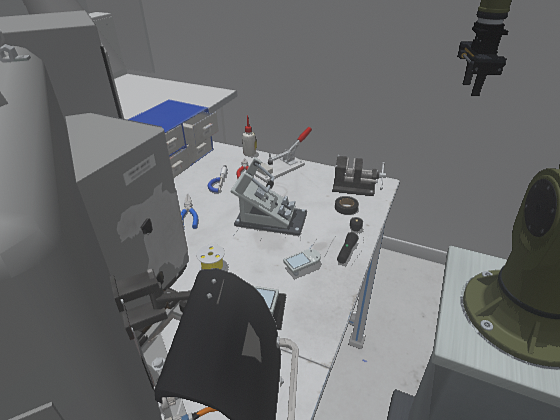

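Top view: stand at about (302,168), the larger mirror on its mat at (172,217) with its round end up, torch (283,275), spool (205,157), tape (361,250). The decoy mirror is at (243,239). I'll crop for better pixel positions.

```bash
python3 - <<'E'
from h import *
b=cv2.imread('pics/t0.png')
a=cv2.resize(b[110:220,262:342],None,fx=5,fy=5,interpolation=cv2.INTER_CUBIC)
c=cv2.resize(b[175:255,145:205],None,fx=6.6,fy=6.875,interpolation=cv2.INTER_CUBIC)
o=np.zeros((550,800,3),np.uint8);o[:550,:400]=a;o[:550,400:796]=c
for k in range(0,80,10): cv2.putText(o,str(262+k),(k*5,8),0,.3,(0,255,255));
for k in range(0,110,10): cv2.putText(o,str(110+k),(0,k*5+4),0,.3,(0,255,255))
for k in range(0,60,10): cv2.putText(o,str(145+k),(400+int(k*6.6),8),0,.3,(0,255,255));
for k in range(0,80,10): cv2.putText(o,str(175+k),(400,int(k*6.875)+4),0,.3,(0,0,255))
cv2.imwrite('pics/c0.png',o)
E
```

```text
(no output)
```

View pics/c0.png

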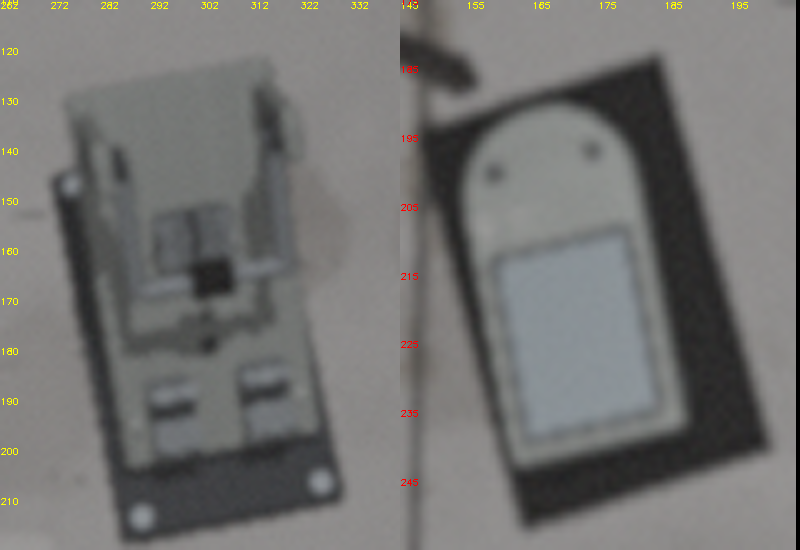

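```bash
python3 - <<'E'
from h import *
from scipy.optimize import least_squares as LS
def S(p): # seat axes
    yaw=p[2]; Rm=R.from_euler('z',yaw).as_matrix()@R.from_euler('y',-30,degrees=True).as_matrix()
    return Rm,np.array([p[0],p[1],.086])
cr=lambda L:np.array([[262+x/5,110+y/5] for x,y in L])
uv=cr([(213,278),(173,405),(265,383),(128,470),(320,432),(68,100),(265,60)])
def pts(p):
    d=p[3]; Rm,o=S(p)
    L=np.array([[.0289,0,.0057],[-.038,.02,-.023],[-.038,-.02,-.023],[-d,.043,-.036],[-d,-.043,-.036],[.164-d,.043,-.036],[.164-d,-.043,-.036]])
    return L@Rm.T+o
r=LS(lambda p:(proj('top',pts(p))-uv).ravel(),[.66,.1,.1,.08],loss='soft_l1')
p=r.x;print('seat',p.round(4));print(r.fun.reshape(-1,2).round(2) if 1 else 0)
Rm,o=S(p);print('axes',Rm.round(3),'hinge',o+Rm@[.084,0,.016],'roller',o+Rm@[.0289,0,.0057])
u=np.array([[163.2,243.1],[188.9,236.8],[154.5,202.6],[181.1,199],[167.7,190]])
w=onplane('top',u,.038);print(w.round(4))
mx=(w[2]+w[3]-w[0]-w[1])/2; print('myaw',np.degrees(np.arctan2(mx[1],mx[0])),np.degrees(np.arctan2(*(w[4]-(w[0]+w[1])/2)[1::-1])),'mid',(w[4]+(w[0]+w[1])/2)/2,np.linalg.norm(w[4]-(w[0]+w[1])/2),np.linalg.norm(w[1]-w[0]))
print(onplane('top',[[205,157],[283,275]],.03).round(3))
E
```

```text
seat [ 0.5643 -0.0825  0.1853  0.0678]
[[-0.89 -2.7 ]
 [ 0.17  0.28]
 [ 0.25  0.97]
 [-0.05  0.19]
 [ 0.3  -0.01]
 [-0.95 -0.05]
 [ 1.15 -0.12]]
axes [[ 0.851 -0.184 -0.491]
 [ 0.16   0.983 -0.092]
 [ 0.5    0.     0.866]] hinge [ 0.62793652 -0.07051995  0.14185641] roller [ 0.58609758 -0.07836455  0.10538634]
[[0.4353 0.2149 0.038 ]
 [0.4477 0.1614 0.038 ]
 [0.5214 0.235  0.038 ]
 [0.5283 0.1788 0.038 ]
 [0.5482 0.2075 0.038 ]]
myaw 12.664179928797976 10.301287287030982 mid [0.49483983 0.19783769 0.038     ] 0.10844260421372169 0.0549205767542872
[[ 0.621  0.13   0.03 ]
 [ 0.365 -0.035  0.03 ]]
```

Request:
{"op": "play_rows", "data": {
  "targets": [
    {"claw":0,"linear":[-0.1,0,0],"rotation":[-0.078,0,0]},
    {"claw":0,"linear":[-0.1,0,0],"rotation":[-0.078,0,0]},
    {"claw":0,"linear":[-0.1,0,0],"rotation":[-0.078,0,0]},
    {"claw":0,"linear":[-0.1,0,0],"rotation":[-0.078,0,0]},
    {"claw":0,"linear":[-0.1,0,0],"rotation":[-0.078,0,0]},
    {"claw":0,"linear":[-0.1,0,0],"rotation":[-0.078,0,0]},
    {"claw":0,"linear":[-0.1,0,0],"rotation":[-0.078,0,0]},
    {"claw":0,"linear":[-0.1,0,0],"rotation":[-0.078,0,0]},
    {"claw":0,"linear":[-0.1,0,0],"rotation":[-0.078,0,0]},
    {"claw":0,"linear":[-0.1,0,0],"rotation":[-0.078,0,0]}
  ]
}}

```text
time: 0.93
position: [0.18, -0.6198, 0.2165]
tool_rot: [0.04, 1.576, -0.017]
ft_force: [0.8, -0.3, 0.3]
grip_width: 1.003
```

```bash
cat >> h.py <<'E'
def seatR(yaw): return R.from_euler('z',yaw).as_matrix()@R.from_euler('y',-30,degrees=True).as_matrix()
def delta(P,xa=None,za=None):
    """shift in tool axes (full-scale units) to TCP P; rotvec (full scale) to attitude x=xa,z=za"""
    s=get_state(); T=R.from_rotvec(s['tool_rot']); d=T.inv().apply(np.array(P)-s['position'])/.025
    print('t',round(s['time'],2),'pos',s['position'].round(4),'F',s['ft_force'].round(2),'w',round(s['grip_width'],3)); print('shift',d.round(2),'mm',(d*25).round(1))
    if xa is not None:
        M=np.array([xa,np.cross(za,xa),za]).T; r=(T.inv()*R.from_matrix(M)).as_rotvec(); print('rot',(r/(np.pi/2)).round(4),'deg',np.degrees(r).round(2), 'shift in goal axes',(M.T@(np.array(P)-s['position'])/.025).round(2))
E
python3 -c "
from h import *
c,n=np.cos(.185),np.sin(.185)
delta([.578,-.08,.2],[0,0,-1],[c,n,0])"
```

```text
t 0.93 pos [ 0.18   -0.6198  0.2165] F [ 0.8  -0.33  0.3 ] w 1.003
shift [ 0.9  22.14 15.14] mm [ 22.5 553.5 378.4]
rot [-0.1407 -0.0024 -0.0096] deg [-12.66  -0.22  -0.86] shift in goal axes [ 0.66 18.29 19.62]
```

Request:
{"op": "play_rows", "data": {
  "targets": [
    {"claw":0,"linear":[0,0,0],"rotation":[-0.07,0,-0.005]},
    {"claw":0,"linear":[0,0,0],"rotation":[-0.07,0,-0.005]},
    {"claw":0,"linear":[0,0.9,0.98],"rotation":[0,0,0]},
    {"claw":0,"linear":[0,0.9,0.98],"rotation":[0,0,0]},
    {"claw":0,"linear":[0,0.9,0.98],"rotation":[0,0,0]},
    {"claw":0,"linear":[0,0.9,0.98],"rotation":[0,0,0]},
    {"claw":0,"linear":[0,0.9,0.98],"rotation":[0,0,0]},
    {"claw":0,"linear":[0,0.9,0.98],"rotation":[0,0,0]},
    {"claw":0,"linear":[0,0.9,0.98],"rotation":[0,0,0]},
    {"claw":0,"linear":[0,0.9,0.98],"rotation":[0,0,0]}
  ]
}}

```text
time: 1.77
position: [0.3323, -0.4016, 0.2084]
tool_rot: [-0.14, 1.577, 0.148]
ft_force: [-0.0, -0.2, -0.1]
grip_width: 0.998
```

Request:
{"op": "play_rows", "data": {
  "targets": [
    {"claw":0.6,"linear":[0,0.9,0.98],"rotation":[0,0,0]},
    {"claw":0.6,"linear":[0,0.9,0.98],"rotation":[0,0,0]},
    {"claw":0.6,"linear":[0,0.9,0.98],"rotation":[0,0,0]},
    {"claw":0.6,"linear":[0,0.9,0.98],"rotation":[0,0,0]},
    {"claw":0.6,"linear":[0,0.9,0.98],"rotation":[0,0,0]},
    {"claw":0.6,"linear":[0,0.9,0.98],"rotation":[0,0,0]},
    {"claw":0.6,"linear":[0,0.9,0.98],"rotation":[0,0,0]},
    {"claw":0.6,"linear":[0,0.9,0.98],"rotation":[0,0,0]},
    {"claw":0.6,"linear":[0,0,0],"rotation":[0,0,0]}
  ]
}}

```text
time: 2.52
position: [0.4995, -0.1682, 0.2051]
tool_rot: [-0.144, 1.578, 0.158]
ft_force: [0.1, 1.0, 0.3]
grip_width: 0.433
```

```bash
python3 -c "
from h import *
c,n=np.cos(.185),np.sin(.185)
delta([.578,-.08,.2],[0,0,-1],[c,n,0])"
```

```text
t 2.52 pos [ 0.4995 -0.1682  0.2051] F [0.12 1.05 0.3 ] w 0.433
shift [0.19 2.86 3.76] mm [ 4.7 71.6 93.9]
rot [ 0.0042 -0.0072 -0.0063] deg [ 0.37 -0.65 -0.56] shift in goal axes [0.2  2.89 3.74]
```

Request:
{"op": "play_rows", "data": {
  "targets": [
    {"claw":0.6,"linear":[0,0.75,0.98],"rotation":[0.004,-0.007,-0.006]},
    {"claw":0.6,"linear":[0,0.75,0.98],"rotation":[0,0,0]},
    {"claw":0.6,"linear":[0,0.75,0.98],"rotation":[0,0,0]},
    {"claw":0.6,"linear":[0.2,0.75,0.98],"rotation":[0,0,0]},
    {"claw":0.6,"linear":[0,0,0],"rotation":[0,0,0]},
    {"claw":0.6,"linear":[0,0,0],"rotation":[0,0,0]}
  ]
}}

```text
time: 3.02
position: [0.5836, -0.0711, 0.1968]
tool_rot: [-0.146, 1.57, 0.148]
ft_force: [-0.7, -0.7, -0.0]
grip_width: 0.4
```

```bash
python3 -c "
from h import *
import json
s,im=save('wrist','w1.png'); print(s['position'],s['tool_rot'])
json.dump([list(map(float,s['position'])),list(map(float,s['tool_rot']))],open('w1.json','w'))
im=cv2.resize(im,(800,600));cv2.imwrite('pics/w1b.png',im)
"
```

```text
[ 0.58358926 -0.07114792  0.1968225 ] [-0.14576446  1.5696987   0.14825284]
```

View pics/w1b.png

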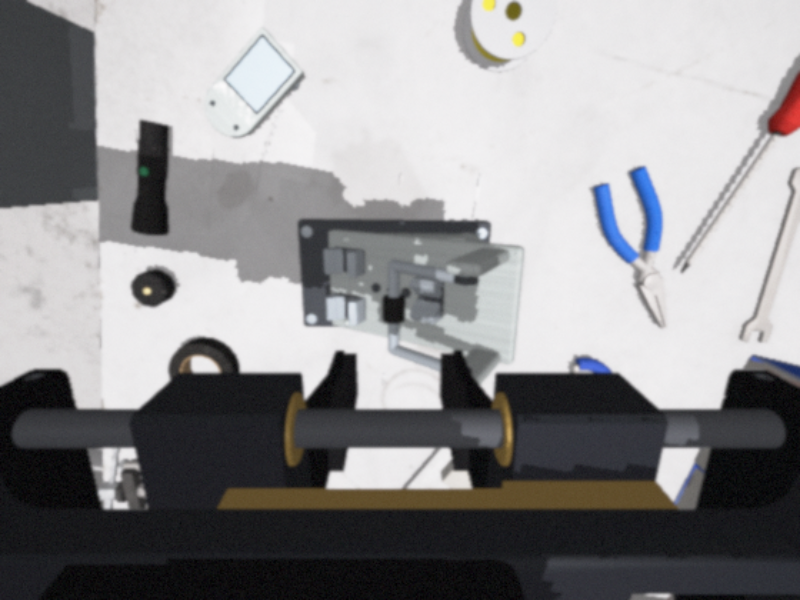

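Wrist view: roller at about (394,310)/800 between side rods, vee blocks at (345,262) and (345,309), top vee at (428,290). A close crop will refine this.

```bash
python3 -c "
from h import *
im=cv2.imread('pics/w1.png')[145:270,205:370]
o=cv2.resize(im,None,fx=4.8,fy=4.8,interpolation=cv2.INTER_CUBIC)
for k in range(0,165,20): cv2.putText(o,str(205+k),(int(k*4.8),8),0,.35,(0,0,255))
for k in range(0,125,20): cv2.putText(o,str(145+k),(0,int(k*4.8)+4),0,.35,(0,0,255))
cv2.imwrite('pics/w1c.png',o)
"
```

```text
(no output)
```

View pics/w1c.png

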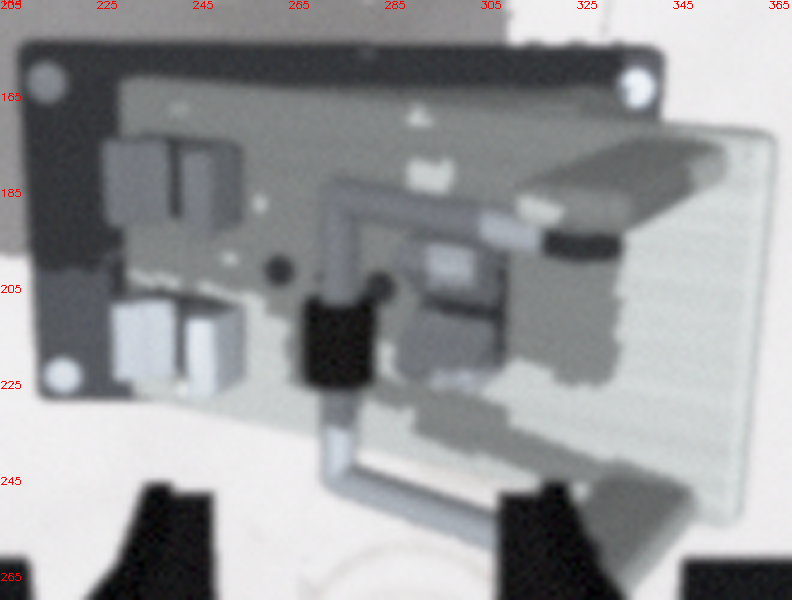

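```bash
cat > fit.py <<'E'
from h import *
import json
from scipy.optimize import least_squares as LS
q=json.load(open('w1.json')); s={'position':q[0],'tool_rot':q[1]}
cr=lambda L:np.array([[262+x/5,110+y/5] for x,y in L])
cw=lambda L:np.array([[205+x/4.8,145+y/4.8] for x,y in L])
uT=cr([(213,278),(173,405),(265,383),(128,470),(320,432),(68,100),(265,60),(125,540),(340,497),(52,178)])
uW=cw([(338,343),(177,180),(182,345),(448,308),(122,80),(775,135),(738,522),(20,45),(40,398),(663,52)])
def pts(p,w):
    x,y,yaw,d,h,e=p; Rm=seatR(yaw); o=np.array([x,y,.086]); Rz=R.from_euler('z',yaw).as_matrix()
    r=[.0289,0,.0057]; vl=[-.038,.02,-.026]; vr=[-.038,-.02,-.026]; vt=[.038,0,-.026]
    dk=lambda a,b:[a-d,b*.043,-.036]
    bs=lambda a,b:Rz@[e+a*.085,b*.05,0]+np.array([x,y,h])
    if w: return np.vstack([np.array([r,vl,vr,vt,dk(0,1),dk(.164,1),dk(.164,-1)])@Rm.T+o,[bs(-1,1),bs(-1,-1),bs(1,1)]])
    return np.vstack([np.array([r,vl,vr,dk(0,1),dk(0,-1),dk(.164,1),dk(.164,-1)])@Rm.T+o,[bs(-1,1),bs(-1,-1),bs(1,1)]])
f=lambda p:np.vstack([(proj('top',pts(p,0))-uT)*1.5,proj('wrist',pts(p,1),s)-uW])
r=LS(lambda p:f(p).ravel(),[.56,-.08,.18,.08,.01,0],loss='soft_l1'); p=r.x
print(p.round(4)); print(f(p).round(1))
Rm=seatR(p[2]);o=np.array([p[0],p[1],.086]);print('hinge',(o+Rm@[.084,0,.016]).round(4),'roller',(o+Rm@[.0289,0,.0057]).round(4))
print('roller from wrist at its z',onplane('wrist',uW[0],.1053,s),'top',onplane('top',uT[0],.1053))
E
python3 fit.py
```

```text
[ 0.561  -0.0827  0.185   0.0634  0.0019  0.0196]
[[-1.1 -1.6]
 [ 0.2  2. ]
 [ 0.2  3.1]
 [-0.4 -0.3]
 [ 0.3 -0.6]
 [-1.7 -1. ]
 [ 1.6 -1.1]
 [-0.7  0.7]
 [ 1.3  0.2]
 [-1.9 -0.9]
 [ 1.8 -0.1]
 [-0.5  1.3]
 [-0.4 -0.2]
 [ 1.5  0.7]
 [-1.5 -0.2]
 [-0.8  0. ]
 [-0.7  3. ]
 [-0.2 -0.7]
 [ 0.3  0. ]
 [-0.  -1.5]]
hinge [ 0.6246 -0.0708  0.1419] roller [ 0.5828 -0.0786  0.1054]
roller from wrist at its z [[ 0.58108451 -0.07904173  0.1053    ]] top [[ 0.58056639 -0.08000896  0.1053    ]]
```

```bash
cat >> h.py <<'E'
YAW=.185; SR=seatR(YAW); SEAT=np.array([.5595,-.0832,.086])
def S2W(x,y,z): return SEAT+SR@np.array([x,y,z])/1000
E
python3 -c "
from h import *
print(S2W(28.9,0,5.7)); delta(S2W(28.9,0,55),-SR[:,2],SR[:,0])"
```

```text
[ 0.58129969 -0.07912041  0.10538634]
t 3.07 pos [ 0.5833 -0.0705  0.1967] F [-0.36 -0.02 -0.45] w 0.399
shift [ 1.95 -0.33 -1.12] mm [ 48.7  -8.1 -28.1]
rot [ 0.001  -0.3357 -0.0021] deg [  0.09 -30.21  -0.19] shift in goal axes [ 1.12 -0.32 -1.95]
```

Request:
{"op": "play_rows", "data": {
  "targets": [
    {"claw":0.66,"linear":[0,-0.06,-0.3],"rotation":[0,-0.067,0]},
    {"claw":0.66,"linear":[0,-0.06,-0.3],"rotation":[0,-0.067,0]},
    {"claw":0.66,"linear":[0,-0.06,-0.3],"rotation":[0,-0.067,0]},
    {"claw":0.66,"linear":[0,-0.06,-0.3],"rotation":[0,-0.067,0]},
    {"claw":0.66,"linear":[0,-0.06,-0.3],"rotation":[0,-0.067,0]},
    {"claw":0.66,"linear":[0,0,-0.2],"rotation":[0,0,0]},
    {"claw":0.66,"linear":[0,0,0],"rotation":[0,0,0]},
    {"claw":0.66,"linear":[0,0,0],"rotation":[0,0,0]}
  ]
}}

```text
time: 3.73
position: [0.5374, -0.0932, 0.1741]
tool_rot: [-0.077, 1.046, 0.162]
ft_force: [0.2, -0.1, 0.6]
grip_width: 0.338
```

```bash
python3 -c "
from h import *
delta(S2W(28.9,0,-9.5),-SR[:,2],SR[:,0])"
```

```text
t 3.73 pos [ 0.5374 -0.0932  0.1741] F [ 0.23 -0.13  0.58] w 0.338
shift [3.9  0.21 0.21] mm [97.6  5.3  5.2]
rot [-0.0123 -0.0001 -0.0033] deg [-1.11 -0.01 -0.3 ] shift in goal axes [3.9  0.23 0.21]
```

Request:
{"op": "play_rows", "data": {
  "targets": [
    {"claw":0.66,"linear":[0.3,0.12,0.1],"rotation":[-0.012,0,-0.003]},
    {"claw":0.66,"linear":[0.6,0.12,0.1],"rotation":[0,0,0]},
    {"claw":0.66,"linear":[0.6,0,0],"rotation":[0,0,0]},
    {"claw":0.66,"linear":[0.6,0,0],"rotation":[0,0,0]},
    {"claw":0.66,"linear":[0.6,0,0],"rotation":[0,0,0]},
    {"claw":0.66,"linear":[0.5,0,0],"rotation":[0,0,0]},
    {"claw":0.66,"linear":[0.4,0,0],"rotation":[0,0,0]},
    {"claw":0.66,"linear":[0.2,0,0],"rotation":[0,0,0]},
    {"claw":0.66,"linear":[0,0,0],"rotation":[0,0,0]}
  ]
}}

```text
time: 4.48
position: [0.6154, -0.0649, 0.1068]
tool_rot: [-0.114, 1.022, 0.193]
ft_force: [-0.2, -0.7, 1.1]
grip_width: 0.343
```

```bash
python3 -c "
from h import *
delta(S2W(28.9,0,-9.5),-SR[:,2],SR[:,0])"
```

```text
t 4.48 pos [ 0.6154 -0.0649  0.1068] F [-0.17 -0.69  1.07] w 0.343
shift [-0.09 -0.27 -1.29] mm [ -2.4  -6.9 -32.2]
rot [ 0.0172  0.0134 -0.007 ] deg [ 1.54  1.2  -0.63] shift in goal axes [-0.06 -0.31 -1.28]
```

```bash
python3 -c "
from h import *
s=get_state();print(s['joint_positions'].round(3),s['qd'].round(3))
print(SR.T@(s['position']-SEAT)*1000)
s,im=save('wrist','w2.png');cv2.imwrite('pics/w2b.png',im)"
```

```text
[ 0.942  0.02  -0.75   2.122 -0.384  0.53   0.697] [-0.03   0.039 -0.009 -0.049  0.013  0.007 -0.01 ]
[ 60.92418489   7.75107276 -11.10074428]
```

View pics/w2b.png

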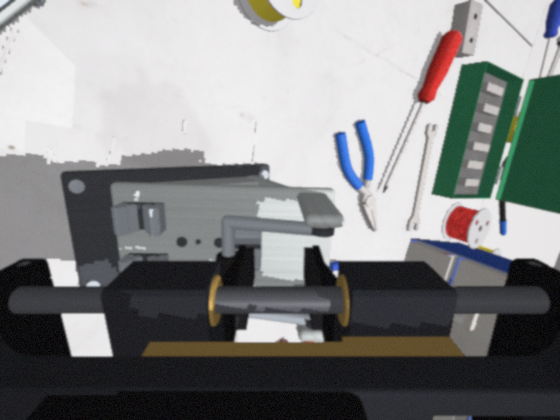

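Request:
{"op": "play_rows", "data": {
  "targets": [
    {"claw":0.66,"linear":[-0.4,0,0.1],"rotation":[0,0,0]},
    {"claw":0.66,"linear":[-0.4,0,0],"rotation":[0,0,0]},
    {"claw":0.66,"linear":[-0.4,0,0],"rotation":[0,0,0]},
    {"claw":0.66,"linear":[-0.4,0,0],"rotation":[0,0,0]},
    {"claw":0.66,"linear":[-0.4,0,0],"rotation":[0,0,0]},
    {"claw":0.66,"linear":[-0.4,0,0],"rotation":[0,0,0]}
  ]
}}

```text
time: 5.03
position: [0.5908, -0.0669, 0.1662]
tool_rot: [-0.116, 1.017, 0.201]
ft_force: [0.2, -0.1, -0.2]
grip_width: 0.338
```

```bash
python3 -c "
from h import *
s=get_state();print(s['joint_positions'].round(3),s['qd'].round(3))
print(SR.T@(s['position']-SEAT)*1000)
delta(S2W(28.9,0,50),-SR[:,2],SR[:,0])"
```

```text
[ 0.968 -0.139 -0.698  2.108 -0.521  0.703  0.804] [ 0.025 -0.317  0.153 -0.034 -0.21   0.351  0.166]
[69.35355068 10.29305796 52.54740904]
t 5.03 pos [ 0.5908 -0.0669  0.1662] F [ 0.16 -0.11 -0.22] w 0.338
shift [ 0.05 -0.36 -1.63] mm [  1.3  -8.9 -40.8]
rot [ 0.0216  0.0163 -0.0107] deg [ 1.94  1.47 -0.96] shift in goal axes [ 0.1  -0.41 -1.62]
```

Request:
{"op": "play_rows", "data": {
  "targets": [
    {"claw":0.66,"linear":[0,0,0],"rotation":[0,0,0]},
    {"claw":0.66,"linear":[0,0,0],"rotation":[0,0,0]},
    {"claw":0.66,"linear":[0,0,0],"rotation":[0,0,0]}
  ]
}}

```text
time: 5.28
position: [0.5935, -0.0676, 0.1712]
tool_rot: [-0.122, 1.011, 0.199]
ft_force: [0.4, -0.3, 0.3]
grip_width: 0.337
```

```bash
python3 -c "
from h import *
s=get_state();print(s['joint_positions'].round(3),s['qd'].round(3))
print(SR.T@(s['position']-SEAT)*1000)
delta(S2W(28.9,0,50),-SR[:,2],SR[:,0])"
```

```text
[ 0.968 -0.143 -0.697  2.102 -0.521  0.703  0.803] [-0.001 -0.    -0.005 -0.006  0.005 -0.002 -0.007]
[74.00435722  9.09803435 55.67196597]
t 5.28 pos [ 0.5935 -0.0676  0.1712] F [ 0.37 -0.31  0.3 ] w 0.337
shift [ 0.17 -0.3  -1.82] mm [  4.2  -7.4 -45.6]
rot [ 0.0239  0.0198 -0.0072] deg [ 2.16  1.79 -0.65] shift in goal axes [ 0.23 -0.36 -1.8 ]
```

Request:
{"op": "play_rows", "data": {
  "targets": [
    {"claw":0.66,"linear":[0,-0.1,-0.4],"rotation":[0.008,0.007,-0.002]},
    {"claw":0.66,"linear":[0,-0.1,-0.5],"rotation":[0.008,0.007,-0.002]},
    {"claw":0.66,"linear":[0,-0.1,-0.5],"rotation":[0.008,0.006,-0.002]},
    {"claw":0.66,"linear":[0,-0.06,-0.4],"rotation":[0,0,0]},
    {"claw":0.66,"linear":[0,0,0],"rotation":[0,0,0]},
    {"claw":0.66,"linear":[0,0,0],"rotation":[0,0,0]}
  ]
}}

```text
time: 5.78
position: [0.5519, -0.085, 0.1423]
tool_rot: [-0.089, 1.054, 0.168]
ft_force: [0.3, 0.4, 1.2]
grip_width: 0.339
```

```bash
cat > st.py <<'E'
import sys
from h import *
s=get_state(); print('seat-frame TCP mm',(SR.T@(s['position']-SEAT)*1000).round(1))
delta(S2W(*map(float,sys.argv[1:4])),-SR[:,2],SR[:,0])
E
python3 st.py 28.9 0 50
```

```text
seat-frame TCP mm [21.4 -0.4 52.6]
t 5.78 pos [ 0.5519 -0.085   0.1423] F [0.29 0.37 1.18] w 0.339
shift [0.1  0.02 0.3 ] mm [2.6 0.4 7.5]
rot [-0.0041 -0.0057 -0.003 ] deg [-0.37 -0.51 -0.27] shift in goal axes [0.11 0.01 0.3 ]
```

Request:
{"op": "play_rows", "data": {
  "targets": [
    {"claw":0.66,"linear":[0.3,0,0.15],"rotation":[-0.004,-0.006,-0.003]},
    {"claw":0.66,"linear":[0.4,0,0.1],"rotation":[0,0,0]},
    {"claw":0.66,"linear":[0.2,0,0],"rotation":[0,0,0]},
    {"claw":0.66,"linear":[0.1,0,0],"rotation":[0,0,0]},
    {"claw":0.66,"linear":[0,0,0],"rotation":[0,0,0]}
  ]
}}

```text
time: 6.2
position: [0.5694, -0.0822, 0.1222]
tool_rot: [-0.095, 1.045, 0.166]
ft_force: [0.3, -0.4, 1.2]
grip_width: 0.34
```

```bash
python3 st.py 28.9 0 -10
```

```text
seat-frame TCP mm [26.7 -0.8 26.4]
t 6.2 pos [ 0.5694 -0.0822  0.1222] F [ 0.32 -0.42  1.17] w 0.34
shift [1.45 0.03 0.09] mm [36.4  0.8  2.2]
rot [-0.0016 -0.0003  0.0004] deg [-0.15 -0.02  0.03] shift in goal axes [1.45 0.03 0.09]
```

Request:
{"op": "play_rows", "data": {
  "targets": [
    {"claw":0.66,"linear":[0.3,0,0.1],"rotation":[0,0,0]},
    {"claw":0.66,"linear":[0.3,0,0],"rotation":[0,0,0]},
    {"claw":0.66,"linear":[0.3,0,0],"rotation":[0,0,0]},
    {"claw":0.66,"linear":[0.2,0,0],"rotation":[0,0,0]},
    {"claw":0.66,"linear":[0.1,0,0],"rotation":[0,0,0]},
    {"claw":0.66,"linear":[0.05,0,0],"rotation":[0,0,0]},
    {"claw":0.66,"linear":[0,0,0],"rotation":[0,0,0]}
  ]
}}

```text
time: 6.78
position: [0.5888, -0.0785, 0.0937]
tool_rot: [-0.094, 1.045, 0.166]
ft_force: [-0.4, 0.1, -0.0]
grip_width: 0.34
```

```bash
python3 st.py 28.9 0 -10; python3 -c "
from h import *
s,im=save('wrist','w3.png')"
```

```text
seat-frame TCP mm [29.6 -0.8 -8.1]
t 6.78 pos [ 0.5888 -0.0785  0.0937] F [-0.4   0.14 -0.  ] w 0.34
shift [ 0.07  0.03 -0.03] mm [ 1.9  0.8 -0.7]
rot [-0.0021 -0.0002 -0.0002] deg [-0.18 -0.02 -0.02] shift in goal axes [ 0.07  0.03 -0.03]
```

View pics/w3.png

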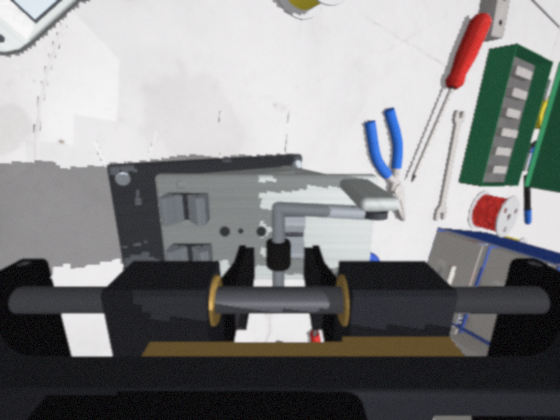

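The roller (279,253) sits centred between the two finger tips (236 and 320). I'll close gently.

Request:
{"op": "play_rows", "data": {
  "newtons": 15,
  "targets": [
    {"claw":1,"linear":[0,0,0],"rotation":[0,0,0]},
    {"claw":1,"linear":[0,0,0],"rotation":[0,0,0]},
    {"claw":1,"linear":[0,0,0],"rotation":[0,0,0]},
    {"claw":1,"linear":[0,0,0],"rotation":[0,0,0]}
  ]
}}

```text
time: 7.17
position: [0.589, -0.079, 0.0946]
tool_rot: [-0.095, 1.044, 0.165]
ft_force: [0.1, 1.0, -0.5]
grip_width: 0.121
```

```bash
python3 st.py 28.9 0 -10
```

```text
seat-frame TCP mm [30.1 -1.3 -7.4]
t 7.17 pos [ 0.589  -0.079   0.0946] F [ 0.11  1.04 -0.49] w 0.121
shift [ 0.1   0.05 -0.05] mm [ 2.6  1.3 -1.2]
rot [-0.002   0.0003  0.0007] deg [-0.18  0.03  0.07] shift in goal axes [ 0.1   0.05 -0.05]
```

Request:
{"op": "play_rows", "data": {
  "targets": [
    {"claw":1,"linear":[0,0,0],"rotation":[0,0,0]},
    {"claw":1,"linear":[0,0,0],"rotation":[0,0,0]}
  ]
}}

```text
time: 7.33
position: [0.5891, -0.0793, 0.0951]
tool_rot: [-0.095, 1.043, 0.164]
ft_force: [-0.6, 0.2, -0.2]
grip_width: 0.028
```

```bash
python3 -c "
from h import *
s,im=save('wrist','w4.png'); print(s['grip_width'])
cv2.imwrite('pics/w4b.png',cv2.resize(im[140:380,160:400],None,fx=2.5,fy=2.5))"
```

```text
0.02765376485430765
```

View pics/w4b.png

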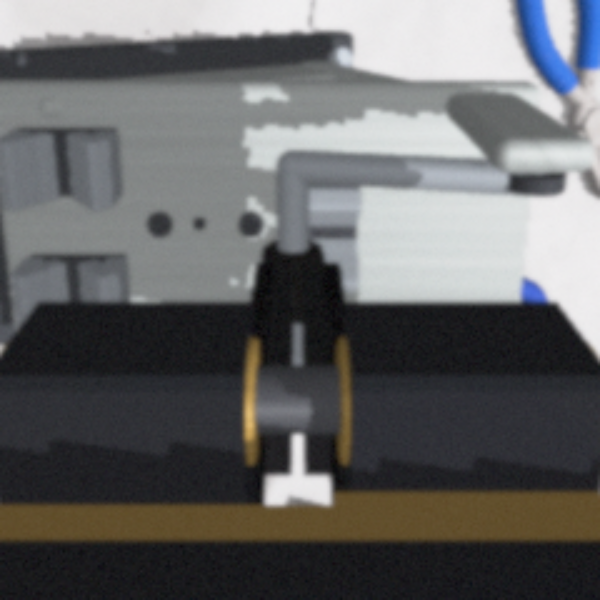

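```bash
python3 - <<'E'
from h import *
from scipy.optimize import least_squares as LS
s3={'position':[0.5888,-0.0785,0.0937],'tool_rot':[-0.094,1.045,0.166]}
s1={'position':[0.58358926,-0.07114792,0.1968225],'tool_rot':[-0.14576446,1.5696987,0.14825284]}
obs=[('wrist',s1,(275.4,216.5)),('wrist',s3,(279,253)),('top',None,(304.6,165.6))]
f=lambda P:np.concatenate([(proj(n,P,s)-u).ravel() for n,s,u in obs])
r=LS(f,[.58,-.08,.1]);print(r.x,r.fun.round(1),'seatframe',SR.T@(r.x-SEAT)*1000)
print('expected in w3',proj('wrist',S2W(28.9,0,5.7),s3),'tcp',proj('wrist',np.array(s3['position']),s3),'1: expected',proj('wrist',S2W(28.9,0,5.7),s1))
s=get_state();print(proj('wrist',s['position'],s),proj('wrist',S2W(28.9,0,5.7),s))
E
```

```text
[ 0.58117653 -0.07815148  0.10567992] [ 0.4 -0.6 -0.3  0.7 -0.9 -0.3] seatframe [29.09630052  0.97504837  5.92566285]
expected in w3 [[278.41446812 254.94774126]] tcp [[279.38796873 247.23300704]] 1: expected [[275.70063344 216.76168019]]
[[279.38796873 247.23300704]] [[277.13835006 252.97975551]]
```

```bash
python3 - <<'E'
from h import *
s,im=save('side','s4.png'); print(s['grip_width'])
P=proj('side',S2W(29,0,5.7))[0]; T=proj('side',s['position'])[0];print(P,T)
x,y=map(int,P); a=cv2.resize(im[y-60:y+40,x-66:x+66],(528,400),interpolation=cv2.INTER_CUBIC)
w3=cv2.imread('pics/w3.png')[180:330,220:340];w4=cv2.imread('pics/w4.png')[180:330,220:340]
b=np.vstack([cv2.resize(w,(240,300),interpolation=cv2.INTER_CUBIC) for w in(w3,w4)])
o=np.zeros((600,780,3),np.uint8);o[:400,:528]=a;o[:,530:770]=b
o=cv2.convertScaleAbs(o,alpha=1.6,beta=15)
cv2.imwrite('pics/m4.png',o)
E
```

```text
0.013300028834500667
[270.11003793 184.02019803] [267.37707138 186.87127539]
```

View pics/m4.png

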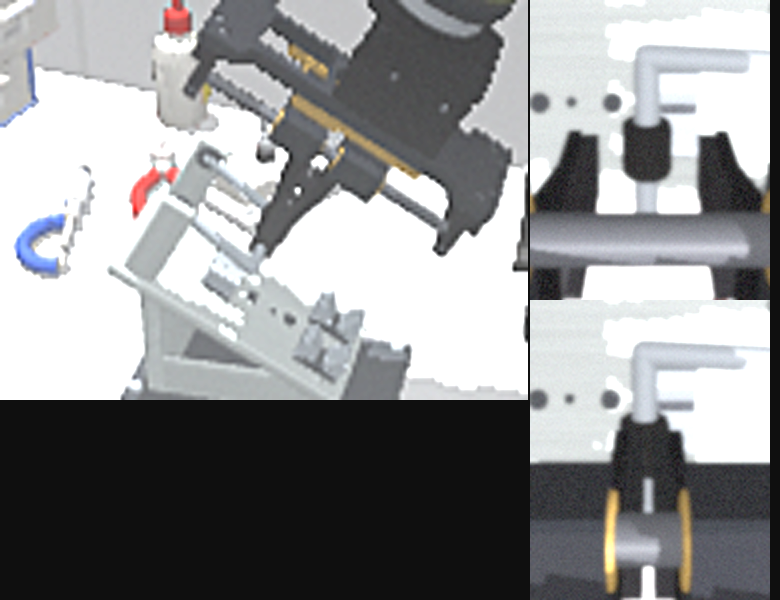

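```bash
python3 - <<'E'
from h import *
s3={'position':np.array([0.5888,-0.0785,0.0937]),'tool_rot':[-0.094,1.045,0.166]}
T=R.from_rotvec(s3['tool_rot'])
for x in(0,-.01,-.019,-.03):
  for y in(.0095,-.0095): print(x,y,proj('wrist',s3['position']+T.apply([[x,y,-.0148],[x,y,.0148]]),s3).round(1).tolist())
s=get_state();Ts=R.from_rotvec(s['tool_rot'])
for x in(0,-.01,-.02,-.03): print(x,(proj('side',s['position']+Ts.apply([x,0,0]))[0]-[204,124])*4)
print((proj('side',S2W(29,0,5.7))[0]-[204,124])*4, s['position'])
E
```

```text
0 0.0095 [[257.3, 234.1], [301.5, 234.2]]
0 -0.0095 [[257.9, 259.9], [300.8, 260.0]]
-0.01 0.0095 [[256.3, 239.8], [302.6, 239.9]]
-0.01 -0.0095 [[256.9, 266.7], [301.9, 266.7]]
-0.019 0.0095 [[255.2, 245.4], [303.8, 245.5]]
-0.019 -0.0095 [[255.9, 273.4], [303.0, 273.4]]
-0.03 0.0095 [[253.7, 253.1], [305.4, 253.1]]
-0.03 -0.0095 [[254.5, 282.5], [304.5, 282.5]]
0 [253.50215707 251.57917272]
-0.01 [261.09897626 240.63314103]
-0.02 [268.79406403 229.54551705]
-0.03 [276.58933952 218.31353556]
[264.44015173 240.08079211] [ 0.58911209 -0.07929572  0.09503708]
```

Finger tips image at about 19 mm behind the reported TCP, and the jaws closed just above the roller. I'll reopen, go about 17 mm deeper and pinch again.

Request:
{"op": "play_rows", "data": {
  "targets": [
    {"claw":0.66,"linear":[0,0.05,-0.04],"rotation":[0,0,0]},
    {"claw":0.66,"linear":[0,0,0],"rotation":[0,0,0]},
    {"claw":0.66,"linear":[0,0,0],"rotation":[0,0,0]},
    {"claw":0.66,"linear":[0,0,0],"rotation":[0,0,0]},
    {"claw":0.66,"linear":[0,0,0],"rotation":[0,0,0]},
    {"claw":0.66,"linear":[0.2,0,0],"rotation":[0,0,0]},
    {"claw":0.66,"linear":[0.2,0,0],"rotation":[0,0,0]},
    {"claw":0.66,"linear":[0.2,0,0],"rotation":[0,0,0]},
    {"claw":0.66,"linear":[0.1,0,0],"rotation":[0,0,0]},
    {"claw":0.66,"linear":[0,0,0],"rotation":[0,0,0]}
  ]
}}

```text
time: 8.27
position: [0.5974, -0.0764, 0.0776]
tool_rot: [-0.095, 1.043, 0.164]
ft_force: [-1.3, -0.0, 0.4]
grip_width: 0.337
```

```bash
python3 st.py 28.9 1 -26
```

```text
seat-frame TCP mm [ 29.1  -0.3 -26.5]
t 8.27 pos [ 0.5974 -0.0764  0.0776] F [-1.28 -0.01  0.43] w 0.337
shift [-0.02  0.05 -0.01] mm [-0.5  1.3 -0.2]
rot [-0.0019  0.0006  0.0012] deg [-0.18  0.05  0.11] shift in goal axes [-0.02  0.05 -0.01]
```

Request:
{"op": "play_rows", "data": {
  "newtons": 15,
  "targets": [
    {"claw":1,"linear":[0,0,0],"rotation":[0,0,0]},
    {"claw":1,"linear":[0,0,0],"rotation":[0,0,0]},
    {"claw":1,"linear":[0,0,0],"rotation":[0,0,0]},
    {"claw":1,"linear":[0,0,0],"rotation":[0,0,0]},
    {"claw":1,"linear":[0,0,0],"rotation":[0,0,0]}
  ]
}}

```text
time: 8.68
position: [0.5976, -0.0758, 0.0772]
tool_rot: [-0.094, 1.043, 0.166]
ft_force: [-0.0, 0.6, -0.9]
grip_width: 0.175
```

```bash
python3 st.py 28.9 1 -26
python3 - <<'E'
import numpy as np
# increments along the arc in tool axes: tool x = -seat z, tool z = seat x (full scale)
f=lambda a:np.array([-56*np.cos(a)-2*np.sin(a),56*np.sin(a)-2*np.cos(a)])
A=np.linspace(-.15,2.4,18)
for a,b in zip(A,A[1:]):
    d=f(b)-f(a); print(round(b,2),'x',round(-d[1]/25,2),'z',round(d[0]/25,2), (f(b)-f(-.15)).round(0))
E
```

```text
seat-frame TCP mm [ 29.2   0.3 -27. ]
t 8.68 pos [ 0.5976 -0.0758  0.0772] F [-0.03  0.59 -0.93] w 0.175
shift [-0.04  0.03 -0.01] mm [-1.   0.7 -0.3]
rot [-0.002   0.0006  0.0004] deg [-0.18  0.05  0.03] shift in goal axes [-0.04  0.03 -0.01]
0.0 x -0.33 z -0.04 [-1.  8.]
0.15 x -0.34 z 0.01 [-1. 17.]
0.3 x -0.33 z 0.06 [ 1. 25.]
0.45 x -0.32 z 0.11 [ 4. 33.]
0.6 x -0.3 z 0.16 [ 8. 40.]
0.75 x -0.27 z 0.2 [13. 47.]
0.9 x -0.24 z 0.24 [19. 53.]
1.05 x -0.2 z 0.27 [25. 58.]
1.2 x -0.16 z 0.3 [33. 62.]
1.35 x -0.11 z 0.32 [41. 65.]
1.5 x -0.06 z 0.33 [49. 66.]
1.65 x -0.01 z 0.34 [58. 66.]
1.8 x 0.04 z 0.33 [66. 65.]
1.95 x 0.09 z 0.32 [74. 63.]
2.1 x 0.14 z 0.31 [82. 60.]
2.25 x 0.18 z 0.28 [89. 55.]
2.4 x 0.22 z 0.25 [95. 50.]
```

Request:
{"op": "play_rows", "data": {
  "targets": [
    {"claw":1,"linear":[-0.33,0,-0.03],"rotation":[0,0,0]},
    {"claw":1,"linear":[-0.34,0,0.01],"rotation":[0,0,0]},
    {"claw":1,"linear":[-0.33,0,0.06],"rotation":[0,0,0]},
    {"claw":1,"linear":[-0.32,0,0.11],"rotation":[0,0,0]},
    {"claw":1,"linear":[-0.3,0,0.16],"rotation":[0,0,0]},
    {"claw":1,"linear":[-0.1,0,0.08],"rotation":[0,0,0]},
    {"claw":1,"linear":[0,0,0],"rotation":[0,0,0]}
  ]
}}

```text
time: 9.27
position: [0.5853, -0.078, 0.1234]
tool_rot: [-0.095, 1.041, 0.165]
ft_force: [2.4, 0.2, -1.6]
grip_width: 0.174
```

```bash
cat > arc.py <<'E'
import sys
from h import *
# offset of TCP from roller in seat frame
f=lambda a:np.array([84-56*np.cos(a)-2*np.sin(a),16+56*np.sin(a)-2*np.cos(a)])
s=get_state(); p=SR.T@(s['position']-SEAT)*1000; q=p[[0,2]]+[-.2,33]
d=q-[84,16]; A=np.linspace(-.15,2.6,600); F=np.array([f(a) for a in A]); i=np.argmin(((F-q)**2).sum(1))
print('roller est',q.round(1),'y',p[1].round(1),'angle',A[i].round(2),'off arc',(np.hypot(*d)-56.04).round(1),'F',s['ft_force'].round(1),'w',s['grip_width'])
print('F seat',(SR.T@s['ft_force']).round(1),'rotfix',(R.from_rotvec(s['tool_rot']).inv()*R.from_matrix(np.array([-SR[:,2],SR[:,1],SR[:,0]]).T)).as_rotvec().round(3)/1.571)
for a in map(float,sys.argv[1:]): e=(f(a)-q)/25; print(a,'x',(-e[1]).round(2),'z',e[0].round(2)); q=f(a)
E
python3 arc.py .9 1.05 1.2 1.35 1.5
```

```text
roller est [41.3 52.2] y 0.3 angle 0.74 off arc -0.1 F [ 2.4  0.2 -1.6] w 0.17446748456960076
F seat [ 1.3 -0.3 -2.6] rotfix [-0.00127307  0.00254615  0.00127307]
0.9 x -0.26 z 0.25
1.05 x -0.2 z 0.27
1.2 x -0.16 z 0.3
1.35 x -0.11 z 0.32
1.5 x -0.06 z 0.33
```

Exactly on the arc (angle 0.74). Continuing.

Request:
{"op": "play_rows", "data": {
  "targets": [
    {"claw":1,"linear":[-0.26,0,0.24],"rotation":[0,0,0]},
    {"claw":1,"linear":[-0.2,0,0.27],"rotation":[0,0,0]},
    {"claw":1,"linear":[-0.16,0,0.3],"rotation":[0,0,0]},
    {"claw":1,"linear":[-0.11,0,0.32],"rotation":[0,0,0]},
    {"claw":1,"linear":[-0.05,0,0.3],"rotation":[0,0,0]},
    {"claw":1,"linear":[-0.01,0,0.1],"rotation":[0,0,0]},
    {"claw":1,"linear":[0,0,0],"rotation":[0,0,0]}
  ]
}}

```text
time: 9.85
position: [0.6082, -0.0739, 0.1596]
tool_rot: [-0.095, 1.045, 0.165]
ft_force: [-1.5, -0.3, -0.4]
grip_width: 0.182
```

```bash
python3 arc.py 1.8 1.95 2.1 2.25 2.4 2.5
```

```text
roller est [79.5 72. ] y 0.2 angle 1.53 off arc 0.1 F [-1.5 -0.3 -0.4] w 0.1818433846719342
F seat [-1.5  0.   0.4] rotfix [-0.00190961 -0.          0.00063654]
1.8 x 0.04 z 0.61
1.95 x 0.09 z 0.32
2.1 x 0.14 z 0.31
2.25 x 0.18 z 0.28
2.4 x 0.22 z 0.25
2.5 x 0.17 z 0.15
```

Request:
{"op": "play_rows", "data": {
  "targets": [
    {"claw":1,"linear":[0.0,0,0.3],"rotation":[0,0,0]},
    {"claw":1,"linear":[0.04,0,0.31],"rotation":[0,0,0]},
    {"claw":1,"linear":[0.09,0,0.32],"rotation":[0,0,0]},
    {"claw":1,"linear":[0.14,0,0.31],"rotation":[0,0,0]},
    {"claw":1,"linear":[0.18,0,0.28],"rotation":[0,0,0]},
    {"claw":1,"linear":[0.18,0,0.2],"rotation":[0,0,0]},
    {"claw":1,"linear":[0.08,0,0.08],"rotation":[0,0,0]},
    {"claw":1,"linear":[0,0,0],"rotation":[0,0,0]}
  ]
}}

```text
time: 10.52
position: [0.656, -0.0651, 0.1669]
tool_rot: [-0.092, 1.05, 0.165]
ft_force: [0.3, 0.2, 0.1]
grip_width: 0.176
```

```bash
python3 arc.py 2.4 2.5
```

```text
roller est [125.3  54. ] y -0.0 angle 2.43 off arc 0.1 F [0.3 0.2 0.1] w 0.17557052338589885
F seat [ 0.3  0.2 -0. ] rotfix [-0.00318269 -0.00318269 -0.        ]
2.4 x -0.05 z -0.05
2.5 x 0.17 z 0.15
```

Request:
{"op": "play_rows", "data": {
  "targets": [
    {"claw":0.4,"linear":[0,0,0],"rotation":[0,0,0]},
    {"claw":0.4,"linear":[0,0,0],"rotation":[0,0,0]},
    {"claw":0.4,"linear":[0,0,0],"rotation":[0,0,0]},
    {"claw":0.4,"linear":[0,0,0],"rotation":[0,0,0]},
    {"claw":0.4,"linear":[0,0,0],"rotation":[0,0,0]},
    {"claw":0.4,"linear":[0,0,0],"rotation":[0,0,0]},
    {"claw":0.4,"linear":[-0.3,0,0.1],"rotation":[0,0,0]},
    {"claw":0.4,"linear":[-0.5,0,0],"rotation":[0,0,0]},
    {"claw":0.4,"linear":[-0.7,0,0],"rotation":[0,0,0]},
    {"claw":0.4,"linear":[-0.7,0,0],"rotation":[0,0,0]}
  ]
}}

```text
time: 11.35
position: [0.6281, -0.0685, 0.2151]
tool_rot: [-0.089, 1.055, 0.169]
ft_force: [1.4, -0.4, -0.0]
grip_width: 0.596
```

```bash
python3 arc.py 2.6; python3 - <<'E'
from h import *
c,n=np.cos(np.radians(11.3)),np.sin(np.radians(11.3))
delta([.495,.198,.15],[0,0,-1],[n,-c,0]); print(get_state()['joint_positions'].round(2))
E
```

```text
roller est [125.1 109.7] y 1.8 angle 2.02 off arc 46.3 F [ 1.4 -0.4 -0. ] w 0.5958521154630547
F seat [ 1.1 -0.7 -0.7] rotfix [-0.00381922 -0.00636537 -0.00381922]
2.6 x 2.53 z 0.24
t 11.35 pos [ 0.6281 -0.0685  0.2151] F [ 1.37 -0.42 -0.05] w 0.596
shift [ 0.73 11.43 -4.2 ] mm [  18.2  285.7 -105. ]
rot [ 0.9654  0.2536 -0.2577] deg [ 86.88  22.82 -23.19] shift in goal axes [  2.6   -3.13 -11.5 ]
[ 0.99 -0.07 -0.77  1.94 -0.35  0.8   0.58]
```

Request:
{"op": "play_rows", "data": {
  "targets": [
    {"claw":0.1,"linear":[-0.4,0.5,-0.3],"rotation":[0,0.067,0]},
    {"claw":0.1,"linear":[0,0.6,-0.3],"rotation":[0,0.067,0]},
    {"claw":0.1,"linear":[0,0.7,-0.3],"rotation":[0,0.067,0]},
    {"claw":0.1,"linear":[0,0.7,-0.3],"rotation":[0,0.067,0]},
    {"claw":0.1,"linear":[0,0.7,-0.3],"rotation":[0,0.067,0]},
    {"claw":0.1,"linear":[0,0,0],"rotation":[0.078,0,0]},
    {"claw":0.1,"linear":[0,0,0],"rotation":[0.078,0,0]},
    {"claw":0.1,"linear":[0,0,0],"rotation":[0.078,0,0]},
    {"claw":0.1,"linear":[0,0,0],"rotation":[0.078,0,0]},
    {"claw":0.1,"linear":[0,0,0],"rotation":[0.078,0,0]}
  ]
}}

```text
time: 12.18
position: [0.5715, 0.0016, 0.2208]
tool_rot: [0.358, 1.572, -0.373]
ft_force: [-0.4, -0.4, 0.2]
grip_width: 0.901
```

Request:
{"op": "play_rows", "data": {
  "targets": [
    {"claw":0,"linear":[0,0,0],"rotation":[0.078,0,0]},
    {"claw":0,"linear":[0,0,0],"rotation":[0.078,0,0]},
    {"claw":0,"linear":[0,0,0],"rotation":[0.078,0,0]},
    {"claw":0,"linear":[0,0,0],"rotation":[0.078,0,0]},
    {"claw":0,"linear":[0,0,0],"rotation":[0.078,0,0]},
    {"claw":0,"linear":[0,0,0],"rotation":[0.06,0,0]},
    {"claw":0,"linear":[0,0,0],"rotation":[0,0,0]},
    {"claw":0,"linear":[0,0,0],"rotation":[0,0,0]}
  ]
}}

```text
time: 12.85
position: [0.5722, 0.0019, 0.2263]
tool_rot: [0.916, 1.39, -0.941]
ft_force: [-0.0, -0.2, -0.4]
grip_width: 1.001
```

```bash
python3 - <<'E'
from h import *
c,n=np.cos(np.radians(11.3)),np.sin(np.radians(11.3))
delta([.495,.198,.13],[0,0,-1],[n,-c,0]); print(get_state()['joint_positions'].round(2))
E
```

```text
t 12.85 pos [0.5722 0.0019 0.2263] F [-0.01 -0.19 -0.4 ] w 1.001
shift [ 3.94  0.14 -8.39] mm [  98.6    3.5 -209.7]
rot [ 0.1162 -0.0056  0.0172] deg [10.46 -0.5   1.54] shift in goal axes [ 3.85 -1.49 -8.3 ]
[ 0.58  0.23 -0.73  1.56  0.15  1.43 -1.36]
```

Request:
{"op": "play_rows", "data": {
  "targets": [
    {"claw":0,"linear":[0.2,0,-0.5],"rotation":[0.06,-0.003,0.008]},
    {"claw":0,"linear":[0.2,0,-0.8],"rotation":[0.056,-0.003,0.008]},
    {"claw":0,"linear":[0.2,-0.2,-0.9],"rotation":[0,0,0]},
    {"claw":0,"linear":[0.2,-0.2,-0.9],"rotation":[0,0,0]},
    {"claw":0,"linear":[0.2,-0.2,-0.9],"rotation":[0,0,0]},
    {"claw":0,"linear":[0.2,-0.2,-0.9],"rotation":[0,0,0]},
    {"claw":0,"linear":[0.2,-0.2,-0.9],"rotation":[0,0,0]},
    {"claw":0,"linear":[0.2,-0.2,-0.9],"rotation":[0,0,0]},
    {"claw":0,"linear":[0.2,-0.2,-0.5],"rotation":[0,0,0]},
    {"claw":0,"linear":[0,0,0],"rotation":[0,0,0]}
  ]
}}

```text
time: 13.68
position: [0.4966, 0.1749, 0.1824]
tool_rot: [1.055, 1.297, -1.051]
ft_force: [-0.6, 0.0, -1.4]
grip_width: 1.001
```

```bash
python3 - <<'E'
from h import *
c,n=np.cos(np.radians(11.3)),np.sin(np.radians(11.3))
delta([.495,.198,.11],[0,0,-1],[n,-c,0])
import json
s,im=save('wrist','w5.png'); json.dump([list(map(float,s['position'])),list(map(float,s['tool_rot']))],open('w5.json','w'))
print(proj('wrist',[.495,.198,.038],s))
cv2.imwrite('pics/w5b.png',cv2.resize(im[:380,100:460],(568,600)))
E
```

```text
t 13.68 pos [0.4966 0.1749 0.1824] F [-0.61  0.02 -1.41] w 1.001
shift [ 2.9   0.12 -0.92] mm [ 72.4   2.9 -23.1]
rot [ 0.0076  0.0009 -0.0029] deg [ 0.69  0.08 -0.26] shift in goal axes [ 2.9   0.12 -0.92]
[[258.92951631 192.89664242]]
```

View pics/w5b.png

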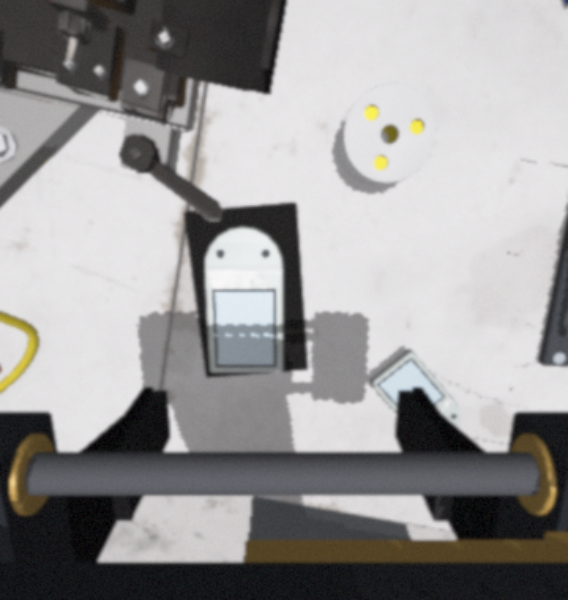

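```bash
cat > mir.py <<'E'
from h import *
import json
q=json.load(open('w5.json')); s={'position':np.array(q[0]),'tool_rot':q[1]}
u=lambda x,y:(100+x/1.578,y/1.578)
w=onplane('wrist',[u(243.5,226),u(208,375),u(284,367),u(205,275),u(283,272)],.038,s); print(w.round(4))
b=(w[1]+w[2])/2; m=(w[0]+b)/2; print('mid',m.round(4),'yaws',[np.degrees(np.arctan2(v[1],v[0])).round(1) for v in (w[0]-b,w[3]-w[1],w[4]-w[2],(w[1]-w[2])[[1,0,2]]*[1,-1,1])],'len',np.linalg.norm(w[0]-b),np.linalg.norm(w[1]-w[2]),np.linalg.norm(w[3]-w[4]))
E
python3 mir.py
```

```text
[[0.5483 0.2135 0.038 ]
 [0.4344 0.2193 0.038 ]
 [0.4528 0.1643 0.038 ]
 [0.5092 0.2339 0.038 ]
 [0.5229 0.1801 0.038 ]]
mid [0.496  0.2026 0.038 ] yaws [np.float64(11.7), np.float64(11.1), np.float64(12.7), np.float64(18.5)] len 0.10690177808330326 0.05792747416052521 0.0554588913996107
```

```bash
cat > gm.py <<'E'
import sys
from h import *
c,n=np.cos(np.radians(11.9)),np.sin(np.radians(11.9))
delta([.496,.2015,float(sys.argv[1])],[0,0,-1],[n,-c,0])
E
python3 gm.py .07
```

```text
t 13.73 pos [0.4978 0.1736 0.183 ] F [ 0.76  0.2  -0.1 ] w 0.999
shift [ 4.52  0.14 -1.12] mm [112.9   3.4 -27.9]
rot [-0.      0.0014 -0.0036] deg [-0.    0.12 -0.32] shift in goal axes [ 4.52  0.16 -1.11]
```

Request:
{"op": "play_rows", "data": {
  "targets": [
    {"claw":0,"linear":[0.3,0.05,-0.25],"rotation":[0,0.001,-0.003]},
    {"claw":0,"linear":[0.5,0.05,-0.35],"rotation":[0,0,0]},
    {"claw":0,"linear":[0.6,0.05,-0.3],"rotation":[0,0,0]},
    {"claw":0,"linear":[0.7,0,-0.1],"rotation":[0,0,0]},
    {"claw":0,"linear":[0.7,0,0],"rotation":[0,0,0]},
    {"claw":0,"linear":[0.6,0,0],"rotation":[0,0,0]},
    {"claw":0,"linear":[0.4,0,0],"rotation":[0,0,0]},
    {"claw":0,"linear":[0.2,0,0],"rotation":[0,0,0]},
    {"claw":0,"linear":[0.1,0,0],"rotation":[0,0,0]},
    {"claw":0,"linear":[0,0,0],"rotation":[0,0,0]}
  ]
}}

```text
time: 14.57
position: [0.5074, 0.1874, 0.0749]
tool_rot: [1.068, 1.288, -1.066]
ft_force: [0.2, -0.2, -0.4]
grip_width: 0.998
```

```bash
python3 gm.py .0
```

```text
t 14.57 pos [0.5074 0.1874 0.0749] F [ 0.18 -0.18 -0.39] w 0.998
shift [ 2.99 -0.36 -0.65] mm [ 74.8  -8.9 -16.3]
rot [-0.0109  0.0022 -0.0029] deg [-0.98  0.19 -0.26] shift in goal axes [ 3.   -0.33 -0.65]
```

Request:
{"op": "play_rows", "data": {
  "targets": [
    {"claw":0,"linear":[0.1,-0.15,-0.25],"rotation":[-0.006,0.002,-0.003]},
    {"claw":0,"linear":[0.2,-0.15,-0.25],"rotation":[-0.005,0,0]},
    {"claw":0,"linear":[0.3,-0.05,-0.1],"rotation":[0,0,0]},
    {"claw":0,"linear":[0.3,0,0],"rotation":[0,0,0]},
    {"claw":0,"linear":[0.2,0,0],"rotation":[0,0,0]},
    {"claw":0,"linear":[0.1,0,0],"rotation":[0,0,0]},
    {"claw":0,"linear":[0,0,0],"rotation":[0,0,0]}
  ]
}}

```text
time: 15.15
position: [0.4967, 0.2027, 0.0444]
tool_rot: [1.055, 1.298, -1.05]
ft_force: [-0.1, -1.0, -0.3]
grip_width: 0.999
```

```bash
python3 gm.py .0
```

```text
t 15.15 pos [0.4967 0.2027 0.0444] F [-0.08 -1.   -0.29] w 0.999
shift [ 1.78 -0.05  0.04] mm [44.4 -1.1  1. ]
rot [ 0.0016  0.0001 -0.0028] deg [ 0.15  0.01 -0.25] shift in goal axes [ 1.78 -0.04  0.04]
```

Request:
{"op": "play_rows", "data": {
  "targets": [
    {"claw":0,"linear":[0.3,-0.05,0.04],"rotation":[0,0,-0.002]},
    {"claw":0,"linear":[0.3,0,0],"rotation":[0,0,0]},
    {"claw":0,"linear":[0.3,0,0],"rotation":[0,0,0]},
    {"claw":0,"linear":[0.2,0,0],"rotation":[0,0,0]},
    {"claw":0,"linear":[0.2,0,0],"rotation":[0,0,0]},
    {"claw":0,"linear":[0.1,0,0],"rotation":[0,0,0]},
    {"claw":0,"linear":[0.1,0,0],"rotation":[0,0,0]},
    {"claw":0,"linear":[0,0,0],"rotation":[0,0,0]}
  ]
}}

```text
time: 15.82
position: [0.4958, 0.2006, 0.0022]
tool_rot: [1.054, 1.301, -1.054]
ft_force: [-0.7, -0.2, 0.2]
grip_width: 0.998
```

```bash
python3 gm.py .0
```

```text
t 15.82 pos [0.4958 0.2006 0.0022] F [-0.69 -0.19  0.2 ] w 0.998
shift [ 0.09  0.02 -0.03] mm [ 2.2  0.4 -0.9]
rot [0.0009 0.0001 0.0001] deg [0.08 0.01 0.  ] shift in goal axes [ 0.09  0.02 -0.03]
```

Request:
{"op": "play_rows", "data": {
  "newtons": 25,
  "targets": [
    {"claw":1,"linear":[0,0,0],"rotation":[0,0,0]},
    {"claw":1,"linear":[0,0,0],"rotation":[0,0,0]},
    {"claw":1,"linear":[0,0,0],"rotation":[0,0,0]},
    {"claw":1,"linear":[0,0,0],"rotation":[0,0,0]},
    {"claw":1,"linear":[0,0,0],"rotation":[0,0,0]},
    {"claw":1,"linear":[0,0,0],"rotation":[0,0,0]},
    {"claw":1,"linear":[0,0,0],"rotation":[0,0,0]},
    {"claw":1,"linear":[0,0,0],"rotation":[0,0,0]}
  ]
}}

```text
time: 16.48
position: [0.4967, 0.2013, 0.0034]
tool_rot: [1.055, 1.3, -1.052]
ft_force: [-0.2, -0.7, -1.1]
grip_width: 0.637
```

```bash
python3 gm.py .0
```

```text
t 16.48 pos [0.4967 0.2013 0.0034] F [-0.19 -0.72 -1.13] w 0.637
shift [ 0.14 -0.03 -0.01] mm [ 3.4 -0.6 -0.4]
rot [ 0.001  -0.0001 -0.0015] deg [ 0.09 -0.01 -0.14] shift in goal axes [ 0.14 -0.03 -0.01]
```

Request:
{"op": "play_rows", "data": {
  "targets": [
    {"claw":1,"linear":[-0.15,0,0],"rotation":[0,0,0]},
    {"claw":1,"linear":[-0.25,0,0],"rotation":[0,0,0]},
    {"claw":1,"linear":[-0.4,0,0],"rotation":[0,0,0]},
    {"claw":1,"linear":[-0.5,0,0],"rotation":[0,0,0]},
    {"claw":1,"linear":[-0.6,0,0],"rotation":[0,0,0]},
    {"claw":1,"linear":[-0.6,0,0],"rotation":[0,0,0]},
    {"claw":1,"linear":[-0.6,0,0],"rotation":[0,0,0]},
    {"claw":1,"linear":[-0.6,0,0],"rotation":[0,0,0]},
    {"claw":1,"linear":[-0.4,0,0],"rotation":[0,0,0]},
    {"claw":1,"linear":[-0.2,0,0],"rotation":[0,0,0]}
  ]
}}

```text
time: 17.32
position: [0.4952, 0.2014, 0.1219]
tool_rot: [1.053, 1.3, -1.051]
ft_force: [0.1, 0.4, -1.4]
grip_width: 0.64
```

```bash
cat > pl.py <<'E'
import sys
from h import *
s=get_state(); print('seat TCP',(SR.T@(s['position']-SEAT)*1000).round(1))
delta(S2W(*map(float,sys.argv[1:4])),-SR[:,2],-SR[:,1])
E
python3 pl.py 0 0 60
```

```text
seat TCP [  8.5 291.5  36.5]
t 17.32 pos [0.4952 0.2014 0.1219] F [ 0.15  0.38 -1.43] w 0.64
shift [-0.64 -1.07 11.64] mm [-15.9 -26.7 290.9]
rot [ 0.0163 -0.0039  0.3321] deg [ 1.47 -0.35 29.88] shift in goal axes [-0.94 -0.34 11.66]
```

Request:
{"op": "play_rows", "data": {
  "targets": [
    {"claw":1,"linear":[-0.3,0,0.3],"rotation":[0.002,0,0.033]},
    {"claw":1,"linear":[-0.2,0,0.5],"rotation":[0.002,0,0.033]},
    {"claw":1,"linear":[-0.1,0,0.7],"rotation":[0.002,0,0.033]},
    {"claw":1,"linear":[0,0,0.8],"rotation":[0.002,0,0.033]},
    {"claw":1,"linear":[0,0,0.8],"rotation":[0.002,0,0.033]},
    {"claw":1,"linear":[0,0,0.8],"rotation":[0.002,0,0.033]},
    {"claw":1,"linear":[0,0,0.8],"rotation":[0.002,0,0.033]},
    {"claw":1,"linear":[0,0,0.8],"rotation":[0.002,0,0.033]},
    {"claw":1,"linear":[0,0,0.8],"rotation":[0,0,0.033]},
    {"claw":1,"linear":[0,0,0.7],"rotation":[0,0,0.033]}
  ]
}}

```text
time: 18.15
position: [0.5317, 0.0306, 0.1432]
tool_rot: [1.321, 0.921, -0.643]
ft_force: [0.7, -0.4, -0.9]
grip_width: 0.642
```

```bash
python3 pl.py 0 0 60
```

```text
seat TCP [ 23.  117.   52.8]
t 18.15 pos [0.5317 0.0306 0.1432] F [ 0.67 -0.37 -0.86] w 0.642
shift [-0.35 -0.96  4.67] mm [ -8.9 -23.9 116.7]
rot [ 0.0058 -0.0054 -0.0169] deg [ 0.52 -0.48 -1.52] shift in goal axes [-0.29 -0.92  4.68]
```

Request:
{"op": "play_rows", "data": {
  "targets": [
    {"claw":1,"linear":[-0.1,-0.15,0.7],"rotation":[0.003,-0.003,-0.008]},
    {"claw":1,"linear":[-0.1,-0.2,0.7],"rotation":[0.003,-0.003,-0.008]},
    {"claw":1,"linear":[-0.1,-0.2,0.7],"rotation":[0,0,0]},
    {"claw":1,"linear":[0,-0.2,0.7],"rotation":[0,0,0]},
    {"claw":1,"linear":[0,-0.1,0.6],"rotation":[0,0,0]},
    {"claw":1,"linear":[0,0,0.4],"rotation":[0,0,0]},
    {"claw":1,"linear":[0,0,0.2],"rotation":[0,0,0]},
    {"claw":1,"linear":[0,0,0.1],"rotation":[0,0,0]},
    {"claw":1,"linear":[0,0,0],"rotation":[0,0,0]}
  ]
}}

```text
time: 18.9
position: [0.5202, -0.0809, 0.1346]
tool_rot: [1.314, 0.936, -0.68]
ft_force: [0.0, 0.8, -1.5]
grip_width: 0.638
```

```bash
python3 pl.py 0 0 40
```

```text
seat TCP [-8.8  9.5 61.1]
t 18.9 pos [ 0.5202 -0.0809  0.1346] F [ 0.04  0.82 -1.46] w 0.638
shift [0.84 0.36 0.38] mm [21.1  9.   9.4]
rot [-0.0012  0.0001  0.0047] deg [-0.11  0.01  0.42] shift in goal axes [0.85 0.35 0.38]
```

Request:
{"op": "play_rows", "data": {
  "targets": [
    {"claw":1,"linear":[0.2,0.12,0.13],"rotation":[0,0,0.004]},
    {"claw":1,"linear":[0.3,0.12,0.13],"rotation":[0,0,0]},
    {"claw":1,"linear":[0.2,0.08,0.08],"rotation":[0,0,0]},
    {"claw":1,"linear":[0.1,0,0],"rotation":[0,0,0]},
    {"claw":1,"linear":[0,0,0],"rotation":[0,0,0]},
    {"claw":1,"linear":[0,0,0],"rotation":[0,0,0]}
  ]
}}

```text
time: 19.4
position: [0.5403, -0.083, 0.1191]
tool_rot: [1.314, 0.935, -0.671]
ft_force: [-0.8, -0.5, -1.8]
grip_width: 0.637
```

```bash
python3 pl.py 0 0 -28; python3 - <<'E'
from h import *
import json
s,im=save('wrist','w6.png'); json.dump([list(map(float,s['position'])),list(map(float,s['tool_rot']))],open('w6.json','w'))
a=cv2.resize(im[100:380,170:400],None,fx=2.1,fy=2.1,interpolation=cv2.INTER_CUBIC)
T=R.from_rotvec(s['tool_rot'])
# expected plate outline (top face) if mid is 28.6 mm behind TCP, centred
for p in ([54,0],[-54,28],[-54,-28],[26,28],[26,-28]): print(p,proj('wrist',s['position']+T.apply([-.0346,p[0]/1000,-p[1]/1000]),s).round(1))
print('lower plates', [proj('wrist',S2W(*p),s).round(1).tolist() for p in([-38,20,-26],[-38,-20,-26],[38,0,-26],[131,0,46.6])])
i2,t=save('top','t6.png')
b=t[90:230,240:350]; b=cv2.resize(b,None,fx=2.8,fy=4.2)
b=cv2.resize(t[100:220,250:340],None,fx=3.4,fy=3.4,interpolation=cv2.INTER_CUBIC)
o=np.zeros((600,795,3),np.uint8);o[:a.shape[0],:a.shape[1]]=a;o[:b.shape[0],485:485+b.shape[1]]=b
cv2.imwrite('pics/m6.png',o)
E
```

```text
seat TCP [ 0.3  3.8 38.1]
t 19.4 pos [ 0.5403 -0.083   0.1191] F [-0.83 -0.53 -1.82] w 0.637
shift [ 2.64 -0.01  0.16] mm [66.1 -0.2  4. ]
rot [ 0.0015 -0.002   0.0011] deg [ 0.14 -0.18  0.1 ] shift in goal axes [ 2.64 -0.01  0.15]
[54, 0] [[280.  175.1]]
[-54, 28] [[234.5 347.9]]
[-54, -28] [[324.7 348.1]]
[26, 28] [[228.2 226.4]]
[26, -28] [[331.6 226.6]]
lower plates [[[262.0, 255.7]], [[305.3, 255.9]], [[284.4, 174.1]], [[288.1, 20.5]]]
```

View pics/m6.png

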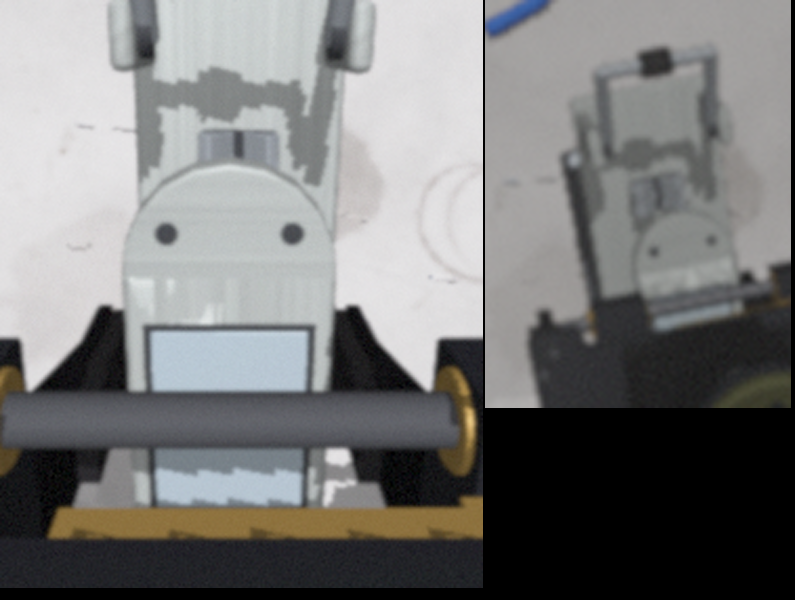

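Request:
{"op": "play_rows", "data": {
  "targets": [
    {"claw":1,"linear":[0.2,0.02,0.08],"rotation":[0,-0.002,0.001]},
    {"claw":1,"linear":[0.3,0.02,0.08],"rotation":[0,0,0]},
    {"claw":1,"linear":[0.4,0,0.02],"rotation":[0,0,0]},
    {"claw":1,"linear":[0.4,0,0],"rotation":[0,0,0]},
    {"claw":1,"linear":[0.3,0,0],"rotation":[0,0,0]},
    {"claw":1,"linear":[0.2,0,0],"rotation":[0,0,0]},
    {"claw":1,"linear":[0.1,0,0],"rotation":[0,0,0]},
    {"claw":1,"linear":[0,0,0],"rotation":[0,0,0]}
  ]
}}

```text
time: 20.17
position: [0.568, -0.084, 0.076]
tool_rot: [1.313, 0.928, -0.672]
ft_force: [0.2, 0.2, -1.4]
grip_width: 0.637
```

```bash
python3 pl.py 1.4 -0.5 -28
```

```text
seat TCP [  2.1  -2.4 -12.8]
t 20.17 pos [ 0.568 -0.084  0.076] F [ 0.18  0.22 -1.43] w 0.637
shift [ 0.61 -0.03 -0.08] mm [15.2 -0.7 -1.9]
rot [ 0.0014  0.0016 -0.0013] deg [ 0.13  0.14 -0.12] shift in goal axes [ 0.61 -0.03 -0.07]
```

Request:
{"op": "play_rows", "data": {
  "targets": [
    {"claw":1,"linear":[0.1,-0.03,-0.06],"rotation":[0.001,0.002,-0.001]},
    {"claw":1,"linear":[0.1,0,0],"rotation":[0,0,0]},
    {"claw":1,"linear":[0.1,0,0],"rotation":[0,0,0]},
    {"claw":1,"linear":[0.08,0,0],"rotation":[0,0,0]},
    {"claw":1,"linear":[0.06,0,0],"rotation":[0,0,0]},
    {"claw":1,"linear":[0,0,0],"rotation":[0,0,0]}
  ]
}}

```text
time: 20.67
position: [0.5735, -0.0819, 0.0663]
tool_rot: [1.315, 0.93, -0.672]
ft_force: [0.1, -0.9, -1.6]
grip_width: 0.636
```

```bash
python3 pl.py 1.4 -0.5 -29; python3 -c "
from h import *
print((SR.T@get_state()['ft_force']).round(2))"
```

```text
seat TCP [  2.2  -1.3 -24.1]
t 20.67 pos [ 0.5735 -0.0819  0.0663] F [ 0.06 -0.88 -1.61] w 0.636
shift [ 0.2  -0.03 -0.03] mm [ 4.9 -0.9 -0.8]
rot [ 0.0004  0.0001 -0.0013] deg [ 0.03  0.01 -0.12] shift in goal axes [ 0.2  -0.03 -0.03]
[-0.89 -0.87 -1.34]
```

Request:
{"op": "play_rows", "data": {
  "targets": [
    {"claw":1,"linear":[0.04,-0.03,-0.03],"rotation":[0,0,-0.001]},
    {"claw":1,"linear":[0.04,0,0],"rotation":[0,0,0]},
    {"claw":1,"linear":[0.04,0,0],"rotation":[0,0,0]},
    {"claw":1,"linear":[0.04,0,0],"rotation":[0,0,0]},
    {"claw":1,"linear":[0.02,0,0],"rotation":[0,0,0]}
  ]
}}

```text
time: 21.08
position: [0.5747, -0.0808, 0.0628]
tool_rot: [1.314, 0.931, -0.672]
ft_force: [-9.2, -0.5, 8.0]
grip_width: 0.64
```

```bash
python3 pl.py 1.4 -0.5 -29; python3 -c "
from h import *
print((SR.T@get_state()['ft_force']).round(2))"
```

```text
seat TCP [  1.7  -0.4 -27.8]
t 21.08 pos [ 0.5747 -0.0808  0.0628] F [-9.18 -0.48  8.  ] w 0.64
shift [ 0.05 -0.01  0.  ] mm [ 1.2 -0.3  0.1]
rot [ 0.001  -0.0001 -0.0001] deg [ 0.09 -0.01 -0.01] shift in goal axes [ 0.05 -0.01  0.  ]
[-3.89  1.22 11.48]
```

Request:
{"op": "play_rows", "data": {
  "newtons": 5,
  "targets": [
    {"claw":1,"linear":[0,-0.03,0],"rotation":[0,0,0]},
    {"claw":1,"linear":[0,-0.02,0],"rotation":[0,0,0]},
    {"claw":1,"linear":[0,0,0],"rotation":[0,0,0]}
  ]
}}

```text
time: 21.33
position: [0.5739, -0.0808, 0.0626]
tool_rot: [1.314, 0.931, -0.671]
ft_force: [0.5, -0.5, -1.6]
grip_width: 0.642
```

```bash
python3 pl.py 1.4 -0.5 -29; python3 -c "
from h import *
print((SR.T@get_state()['ft_force']).round(2))"
```

```text
seat TCP [  0.9  -0.3 -27.6]
t 21.33 pos [ 0.5739 -0.0808  0.0626] F [ 0.49 -0.54 -1.6 ] w 0.642
shift [0.06 0.02 0.01] mm [1.4 0.5 0.2]
rot [ 0.0013 -0.0001 -0.0005] deg [ 0.12 -0.   -0.05] shift in goal axes [0.06 0.02 0.01]
[-0.46 -0.62 -1.58]
```

Request:
{"op": "play_rows", "data": {
  "targets": [
    {"claw":1,"linear":[0.04,0,0],"rotation":[0,0,0]},
    {"claw":1,"linear":[0.02,0,0],"rotation":[0,0,0]},
    {"claw":0.3,"linear":[0,0,0],"rotation":[0,0,0]},
    {"claw":0.2,"linear":[0,0,0],"rotation":[0,0,0]},
    {"claw":0,"linear":[0,0,0],"rotation":[0,0,0]},
    {"claw":0,"linear":[0,0,0],"rotation":[0,0,0]},
    {"claw":0,"linear":[0,0,0],"rotation":[0,0,0]},
    {"claw":0,"linear":[0,0,0],"rotation":[0,0,0]}
  ]
}}

```text
time: 22.0
position: [0.5768, -0.0816, 0.0629]
tool_rot: [1.314, 0.926, -0.67]
ft_force: [0.3, 0.2, -0.1]
grip_width: 0.966
```

```bash
python3 pl.py 0 0 60; python3 -c "
from h import *
print((SR.T@get_state()['ft_force']).round(2))"
```

```text
seat TCP [  3.4  -1.6 -28.7]
t 22.0 pos [ 0.5768 -0.0816  0.0629] F [ 0.25  0.22 -0.07] w 0.966
shift [-3.55 -0.12 -0.05] mm [-88.7  -3.   -1.4]
rot [ 0.0011  0.0014 -0.003 ] deg [ 0.1   0.13 -0.27] shift in goal axes [-3.55 -0.14 -0.06]
[ 0.21  0.17 -0.21]
```

Request:
{"op": "play_rows", "data": {
  "targets": [
    {"claw":0,"linear":[-0.2,-0.05,0],"rotation":[0,0,0]},
    {"claw":0,"linear":[-0.4,-0.03,0],"rotation":[0,0,0]},
    {"claw":0,"linear":[-0.6,0,0],"rotation":[0,0,0]},
    {"claw":0,"linear":[-0.8,0,0],"rotation":[0,0,0]},
    {"claw":0,"linear":[-0.9,0,0],"rotation":[0,0,0]},
    {"claw":0,"linear":[-0.9,0,0],"rotation":[0,0,0]},
    {"claw":0.5,"linear":[-0.7,0,0],"rotation":[-0.07,0,0]},
    {"claw":0.5,"linear":[-0.4,0,0],"rotation":[-0.078,0,0]},
    {"claw":0.5,"linear":[0,0,0],"rotation":[-0.078,0,0]},
    {"claw":0.5,"linear":[0,0,0],"rotation":[-0.078,0,0]}
  ]
}}

```text
time: 22.83
position: [0.5072, -0.0942, 0.1747]
tool_rot: [0.879, 1.016, -0.408]
ft_force: [0.3, 0.0, 0.5]
grip_width: 0.779
```

Request:
{"op": "play_rows", "data": {
  "targets": [
    {"claw":0.58,"linear":[0,0,0],"rotation":[-0.078,0,0]},
    {"claw":0.58,"linear":[0,0,0],"rotation":[-0.078,0,0]},
    {"claw":0.58,"linear":[0,0,0],"rotation":[-0.078,0,0]},
    {"claw":0.58,"linear":[0,0,0],"rotation":[-0.078,0,0]},
    {"claw":0.58,"linear":[0,0,0],"rotation":[-0.078,0,0]},
    {"claw":0.58,"linear":[0,0,0],"rotation":[-0.078,0,0]},
    {"claw":0.58,"linear":[0,0,0],"rotation":[-0.078,0,0]},
    {"claw":0.58,"linear":[0,0,0],"rotation":[-0.03,0,0]},
    {"claw":0.58,"linear":[0,0,0],"rotation":[0,0,0]}
  ]
}}

```text
time: 23.58
position: [0.5022, -0.095, 0.1719]
tool_rot: [0.043, 1.062, 0.091]
ft_force: [0.0, 0.1, -0.7]
grip_width: 0.422
```

```bash
python3 st.py 129 0 75
```

```text
seat-frame TCP mm [ -7.7  -1.  103.6]
t 23.58 pos [ 0.5022 -0.095   0.1719] F [ 0.03  0.09 -0.67] w 0.422
shift [1.1  0.87 5.41] mm [ 27.5  21.7 135.2]
rot [-0.0974 -0.0052 -0.0026] deg [-8.77 -0.47 -0.24] shift in goal axes [1.14 0.04 5.47]
```

Request:
{"op": "play_rows", "data": {
  "targets": [
    {"claw":0.6,"linear":[0,0,0.3],"rotation":[-0.05,-0.003,-0.002]},
    {"claw":0.6,"linear":[0,0,0.5],"rotation":[-0.048,-0.002,-0.001]},
    {"claw":0.6,"linear":[0.1,0,0.8],"rotation":[0,0,0]},
    {"claw":0.6,"linear":[0.2,0,0.9],"rotation":[0,0,0]},
    {"claw":0.6,"linear":[0.2,0,0.9],"rotation":[0,0,0]},
    {"claw":0.6,"linear":[0.2,0,0.8],"rotation":[0,0,0]},
    {"claw":0.6,"linear":[0.1,0,0.5],"rotation":[0,0,0]},
    {"claw":0.6,"linear":[0,0,0.3],"rotation":[0,0,0]},
    {"claw":0.6,"linear":[0,0,0.1],"rotation":[0,0,0]},
    {"claw":0.6,"linear":[0,0,0],"rotation":[0,0,0]}
  ]
}}

```text
time: 24.42
position: [0.6216, -0.0757, 0.2262]
tool_rot: [-0.091, 1.04, 0.157]
ft_force: [-1.3, 0.1, 0.3]
grip_width: 0.399
```

```bash
python3 st.py 131 0 60
```

```text
seat-frame TCP mm [124.1  -4.1  90.2]
t 24.42 pos [ 0.6216 -0.0757  0.2262] F [-1.34  0.12  0.26] w 0.399
shift [1.21 0.17 0.27] mm [30.2  4.3  6.7]
rot [-0.0059  0.0031  0.004 ] deg [-0.53  0.28  0.36] shift in goal axes [1.21 0.16 0.28]
```

Request:
{"op": "play_rows", "data": {
  "targets": [
    {"claw":0.6,"linear":[0.2,0.08,0.12],"rotation":[-0.006,0.003,0.004]},
    {"claw":0.6,"linear":[0.3,0.08,0.12],"rotation":[0,0,0]},
    {"claw":0.6,"linear":[0.3,0,0.03],"rotation":[0,0,0]},
    {"claw":0.6,"linear":[0.2,0,0],"rotation":[0,0,0]},
    {"claw":0.6,"linear":[0.1,0,0],"rotation":[0,0,0]},
    {"claw":0.6,"linear":[0,0,0],"rotation":[0,0,0]}
  ]
}}

```text
time: 24.92
position: [0.6384, -0.0687, 0.2019]
tool_rot: [-0.096, 1.048, 0.166]
ft_force: [0.2, -0.3, 0.4]
grip_width: 0.397
```

```bash
python3 st.py 131 0 14.5
```

```text
seat-frame TCP mm [127.4  -0.2  60.3]
t 24.92 pos [ 0.6384 -0.0687  0.2019] F [ 0.17 -0.32  0.37] w 0.397
shift [1.83 0.01 0.15] mm [45.8  0.2  3.7]
rot [-0.0012 -0.0023  0.0001] deg [-0.11 -0.21  0.01] shift in goal axes [1.83 0.01 0.14]
```

Request:
{"op": "play_rows", "data": {
  "targets": [
    {"claw":0.6,"linear":[0.2,0,0.1],"rotation":[0,-0.002,0]},
    {"claw":0.6,"linear":[0.3,0,0.05],"rotation":[0,0,0]},
    {"claw":0.6,"linear":[0.3,0,0],"rotation":[0,0,0]},
    {"claw":0.6,"linear":[0.3,0,0],"rotation":[0,0,0]},
    {"claw":0.6,"linear":[0.3,0,0],"rotation":[0,0,0]},
    {"claw":0.6,"linear":[0.2,0,0],"rotation":[0,0,0]},
    {"claw":0.6,"linear":[0.1,0,0],"rotation":[0,0,0]},
    {"claw":0.6,"linear":[0,0,0],"rotation":[0,0,0]}
  ]
}}

```text
time: 25.58
position: [0.6643, -0.0636, 0.1613]
tool_rot: [-0.094, 1.047, 0.167]
ft_force: [0.3, -0.5, -0.7]
grip_width: 0.399
```

```bash
python3 st.py 131 0 14.5
```

```text
seat-frame TCP mm [130.   -0.   11.9]
t 25.58 pos [ 0.6643 -0.0636  0.1613] F [ 0.29 -0.52 -0.7 ] w 0.399
shift [-0.1   0.    0.04] mm [-2.6  0.   1. ]
rot [-0.0017 -0.0015 -0.0005] deg [-0.16 -0.14 -0.05] shift in goal axes [-0.1   0.    0.04]
```

Request:
{"op": "play_rows", "data": {
  "newtons": 15,
  "targets": [
    {"claw":1,"linear":[-0.1,0,0.04],"rotation":[0,0,0]},
    {"claw":1,"linear":[0,0,0],"rotation":[0,0,0]},
    {"claw":1,"linear":[0,0,0],"rotation":[0,0,0]},
    {"claw":1,"linear":[0,0,0],"rotation":[0,0,0]},
    {"claw":1,"linear":[0,0,0],"rotation":[0,0,0]},
    {"claw":1,"linear":[0,0,0],"rotation":[0,0,0]}
  ]
}}

```text
time: 26.08
position: [0.6636, -0.064, 0.1648]
tool_rot: [-0.094, 1.047, 0.167]
ft_force: [-0.2, -0.2, -0.3]
grip_width: 0.177
```

```bash
python3 arc.py 2.45 2.3 2.15 2.0 1.85 1.7 1.55
```

```text
roller est [130.9  48.3] y -0.2 angle 2.57 off arc 0.9 F [-0.2 -0.2 -0.3] w 0.17709800485071528
F seat [-0.4 -0.2 -0.1] rotfix [-0.00190961 -0.00127307 -0.        ]
2.45 x -0.2 z -0.2
2.3 x -0.23 z -0.24
2.15 x -0.19 z -0.27
2.0 x -0.15 z -0.3
1.85 x -0.11 z -0.32
1.7 x -0.06 z -0.33
1.55 x -0.01 z -0.34
```

Request:
{"op": "play_rows", "data": {
  "targets": [
    {"claw":1,"linear":[-0.22,0,-0.17],"rotation":[0,0,0]},
    {"claw":1,"linear":[-0.23,0,-0.24],"rotation":[0,0,0]},
    {"claw":1,"linear":[-0.19,0,-0.27],"rotation":[0,0,0]},
    {"claw":1,"linear":[-0.15,0,-0.3],"rotation":[0,0,0]},
    {"claw":1,"linear":[-0.11,0,-0.32],"rotation":[0,0,0]},
    {"claw":1,"linear":[-0.05,0,-0.2],"rotation":[0,0,0]},
    {"claw":1,"linear":[0,0,-0.1],"rotation":[0,0,0]},
    {"claw":1,"linear":[0,0,0],"rotation":[0,0,0]}
  ]
}}

```text
time: 26.75
position: [0.6103, -0.0736, 0.1627]
tool_rot: [-0.093, 1.051, 0.166]
ft_force: [3.1, -0.0, -4.9]
grip_width: 0.173
```

```bash
sed -i 's/\[-.2,33\]/[-.2,31.5]/' arc.py; python3 arc.py 1.5 1.35 1.2 1.05 .9 .75 .6 .5
```

```text
roller est [82.9 72.1] y 0.1 angle 1.59 off arc 0.0 F [ 3.1 -0.  -4.9] w 0.17293552946765733
F seat [ 0.1 -0.6 -5.8] rotfix [-0.00254615 -0.00381922 -0.00063654]
1.5 x 0.01 z -0.2
1.35 x 0.06 z -0.33
1.2 x 0.11 z -0.32
1.05 x 0.16 z -0.3
0.9 x 0.2 z -0.27
0.75 x 0.24 z -0.24
0.6 x 0.27 z -0.2
0.5 x 0.2 z -0.11
```

Request:
{"op": "play_rows", "data": {
  "targets": [
    {"claw":1,"linear":[0.03,0,-0.24],"rotation":[0,0,0]},
    {"claw":1,"linear":[0.06,0,-0.32],"rotation":[0,0,0]},
    {"claw":1,"linear":[0.11,0,-0.32],"rotation":[0,0,0]},
    {"claw":1,"linear":[0.16,0,-0.3],"rotation":[0,0,0]},
    {"claw":1,"linear":[0.2,0,-0.26],"rotation":[0,0,0]},
    {"claw":1,"linear":[0.15,0,-0.15],"rotation":[0,0,0]},
    {"claw":1,"linear":[0,0,0],"rotation":[0,0,0]}
  ]
}}

```text
time: 27.33
position: [0.5852, -0.0782, 0.1276]
tool_rot: [-0.095, 1.044, 0.166]
ft_force: [3.2, 0.2, -2.4]
grip_width: 0.175
```

```bash
python3 arc.py .75 .6 .5
```

```text
roller est [43.3 54.4] y 0.2 angle 0.79 off arc -0.1 F [ 3.2  0.2 -2.4] w 0.17548728177283224
F seat [ 1.5 -0.4 -3.7] rotfix [-0.00190961  0.00063654  0.00063654]
0.75 x 0.07 z -0.07
0.6 x 0.27 z -0.2
0.5 x 0.2 z -0.11
```

Request:
{"op": "play_rows", "data": {
  "targets": [
    {"claw":1,"linear":[0.15,0,-0.13],"rotation":[0,0,0]},
    {"claw":1,"linear":[0.2,0,-0.14],"rotation":[0,0,0]},
    {"claw":1,"linear":[0.1,0,-0.06],"rotation":[0,0,0]},
    {"claw":1,"linear":[0,0,0],"rotation":[0,0,0]}
  ]
}}

```text
time: 27.67
position: [0.5839, -0.0784, 0.1122]
tool_rot: [-0.095, 1.044, 0.166]
ft_force: [0.8, 0.6, -0.4]
grip_width: 0.179
```

```bash
python3 arc.py .5
```

```text
roller est [34.4 41.7] y 0.2 angle 0.52 off arc -0.1 F [ 0.8  0.6 -0.4] w 0.1786996774977387
F seat [ 0.6  0.5 -0.8] rotfix [-0.00190961  0.          0.        ]
0.5 x 0.03 z -0.02
```

Request:
{"op": "play_rows", "data": {
  "targets": [
    {"claw":0.55,"linear":[0,0,-0.04],"rotation":[0,0,0]},
    {"claw":0.55,"linear":[0,0,-0.04],"rotation":[0,0,0]},
    {"claw":0.55,"linear":[0,0,0],"rotation":[0,0,0]},
    {"claw":0.55,"linear":[0,0,0],"rotation":[0,0,0]},
    {"claw":0.55,"linear":[-0.2,0,0],"rotation":[0,0,0]},
    {"claw":0.55,"linear":[-0.5,0,0],"rotation":[0,0,0]},
    {"claw":0.55,"linear":[-0.8,0,0],"rotation":[0,0,0]},
    {"claw":0.55,"linear":[-0.9,0,0],"rotation":[0,0,0]},
    {"claw":0.55,"linear":[-0.9,0,0],"rotation":[0,0,0]},
    {"claw":0.55,"linear":[-0.6,0,0],"rotation":[0,0,0]}
  ]
}}

```text
time: 28.5
position: [0.5298, -0.087, 0.1959]
tool_rot: [-0.093, 1.052, 0.17]
ft_force: [1.3, -0.1, 1.0]
grip_width: 0.449
```

Request:
{"op": "play_rows", "data": {
  "targets": [
    {"claw":0.55,"linear":[0,0,0],"rotation":[0,0,0]},
    {"claw":0.55,"linear":[0,0,0],"rotation":[0,0,0]},
    {"claw":0.55,"linear":[0,0,0],"rotation":[0,0,0]},
    {"claw":0.55,"linear":[0,0,0],"rotation":[0,0,0]},
    {"claw":0.55,"linear":[0,0,0],"rotation":[0,0,0]},
    {"claw":0.55,"linear":[0,0,0],"rotation":[0,0,0]},
    {"claw":0.55,"linear":[0,0,0],"rotation":[0,0,0]},
    {"claw":0.55,"linear":[0,0,0],"rotation":[0,0,0]},
    {"claw":0.55,"linear":[0,0,0],"rotation":[0,0,0]},
    {"claw":0.55,"linear":[0,0,0],"rotation":[0,0,0]}
  ]
}}

```text
time: 29.33
position: [0.5298, -0.0868, 0.1952]
tool_rot: [-0.094, 1.052, 0.17]
ft_force: [-0.1, -0.1, 0.3]
grip_width: 0.451
```

```bash
python3 - <<'E'
from h import *
s,im=save('wrist','w7.png')
print(s['time'],(SR.T@(s['position']-SEAT)*1000).round(1),s['ft_force'])
L={'tip':(54,0,6),'bl':(-54,28,6),'br':(-54,-28,6),'sl':(26,28,6),'sr':(26,-28,6),'roller a=0':(28,0,14),'roller a=.5':(33.9,0,41)}
o=im.copy()
o=cv2.resize(o[60:330,130:430],None,fx=2.2,fy=2.2,interpolation=cv2.INTER_CUBIC)
for k,p in L.items():
    u=proj('wrist',S2W(*p),s)[0]; c=((u-[130,60])*2.2).round(0); print(k,u.round(1),c); cv2.circle(o,(int(c[0]),int(c[1])),3,(0,0,255),1)
cv2.imwrite('pics/w7b.png',o)
E
```

```text
29.3333 [ 28.7   2.  109.5] [-0.06113152 -0.14321529  0.30472562]
tip [304.8 208.3] [384. 326.]
bl [196.5 181. ] [146. 266.]
br [200.8 233.9] [156. 383.]
sl [277.2 181. ] [324. 266.]
sr [277.3 234. ] [324. 383.]
roller a=0 [279.1 210.5] [328. 331.]
roller a=.5 [285.5 218.9] [342. 350.]
```

View pics/w7b.png

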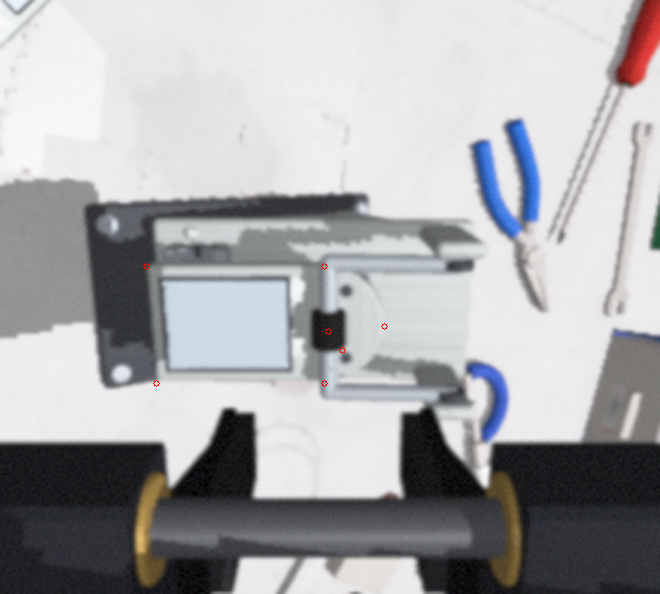

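Roller (328,330) lies on the prediction for angle 0. The mirror's corners and round tip match the home outline to within about 2 px. I'll let it settle, then hand in.

Request:
{"op": "play_rows", "data": {
  "targets": [
    {"claw":0.55,"linear":[0,0,0],"rotation":[0,0,0]},
    {"claw":0.55,"linear":[0,0,0],"rotation":[0,0,0]},
    {"claw":0.55,"linear":[0,0,0],"rotation":[0,0,0]},
    {"claw":0.55,"linear":[0,0,0],"rotation":[0,0,0]},
    {"claw":0.55,"linear":[0,0,0],"rotation":[0,0,0]},
    {"claw":0.55,"linear":[0,0,0],"rotation":[0,0,0]},
    {"claw":0.55,"linear":[0,0,0],"rotation":[0,0,0]},
    {"claw":0.55,"linear":[0,0,0],"rotation":[0,0,0]},
    {"claw":0.55,"linear":[0,0,0],"rotation":[0,0,0]},
    {"claw":0.55,"linear":[0,0,0],"rotation":[0,0,0]}
  ]
}}

```text
time: 30.22
position: [0.5299, -0.0869, 0.1956]
tool_rot: [-0.094, 1.051, 0.17]
ft_force: [-0.5, -0.5, -0.1]
grip_width: 0.449
```

```bash
python3 - <<'E'
from h import *
s,im=save('wrist','w8.png'); a=cv2.imread('pics/w7.png')
print('change since last view',np.abs(im.astype(int)-a)[140:240,160:350].mean().round(2), s['ft_force'].round(2))
print(close_job())
E
```

```text
change since last view 3.89 [-0.54 -0.5  -0.06]
the job is handed in; nothing more can be done
None
```

The job is done and handed in at about 30 s of the 64 s allowed; no verdict was reported.

- **Bail opened:** I swung it by its roller to about 2.43 rad and let go. The next view showed it lying right back.
- **Mirror set down:** I lowered the larger mirror into the vees, glass up and rounded end uphill. The peak contact force was about 12 N. I then released it and drew back.
- **Bail closed:** I swung it down to about 0.5 rad and let it sink onto the mirror by itself.

**Last checks:** In the last wrist view the mirror's outline lay within 1–2 mm of the home position, and the roller lay where an angle of 0 would put it. The arm was clear of everything, with the wrist force at noise level. I had no direct reading of the vee or roller contact forces. The picture change over the final second (3.9 grey levels on average) gave no clear sign of movement, but I had no noise figure to compare it with.

**What disagreed:**
- The real fingertips sit about 20 mm behind the reported TCP. My first attempt to pinch the roller therefore closed on nothing above it.
- Before that, one descent drifted about 30 mm and put the fingers inside the bail loop. It caused no notable force (about 1 N).
- Both were corrected. I did nothing near the torch, spool or tape, though I did not re-measure their positions at the end.

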